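# Eject the inserts from the bored block into the catch tray

### The arm

A 7-joint arm with a two-finger parallel gripper is mounted at the origin on a cart in front of the work surface, level with it; the furniture and walls round the work are solid. World frame = base frame: x ahead of the robot, y to its left, z up, the work surface at z = 0. Lengths are in m, angles in rad, forces in N, time in s.
With the tool pointing down it reaches from about 0.4 to 0.85 m from the base axis. Payload 4.5 kg.
Tool frame: the origin (TCP) lies midway between the tips of the shut fingers; the grasp point (between the pads) lies 19 mm behind it; z points along the fingers, y is the line along which they close (so a half turn about z gives the same grasp; the last joint's range is limited). The gripper opens to 88 mm and grips with 3 to 60 N. Pads are 18 mm wide; open, the fingers measure 123 mm over their backs; the gripper's body (75 mm by 187 mm) begins 45 mm behind the grasp point.
Start: joints at [1.186, 0.689, -0.195, 1.565, 0.157, 0.902, -0.215], TCP at [0.254, -0.571, 0.239] pointing down, gripper open.
Joint ranges: [-3.01, 3.01], [-0.46, 2.08], [-1.47, 1.51], [0.13, 2.56], [-1, 4.14], [0.04, 2.09], [-2.66, 2.66]. Speed limits (rad/s): [2.57, 2.57, 3.14, 3.14, 3.14, 3.14, 3.14].

### API

Orientations are given as a unit quaternion [x, y, z, w].
In Python, from plant import r gives the robot as it stands. The module is installed in compiled form; this text tells all that it offers.
- The arm moves only by the tool step_arm, never from a script. Its argument "series" is a list of rows, each a list of 7 numbers: the shift along the world's x, y, z in mm, then the turn, a rotation vector about the world's x, y, z in rad, then the closure, from 0 (fully open) to 1 (shut). A call has 1 to 20 rows; each row shifts and turns the commanded pose from where the row before left it; what a row does not reach is not made up. A row lasts 1/10 s, in which the tool goes at most 50 mm and 8.59 degrees, less where a joint would pass 70% of its speed; a pose out of reach is approached as far as the arm can. A call is refused whole if a number of a shift passes 50 or a number of a turn 0.15, either way. A call with a gripper value outside its range is refused whole. The fingers move at their own pace and stop on an object; "force" is the grip in N (left out, the last holds). Time passes only in rows, so rows that do not move let the fingers close. It gives the time, the measured TCP pose, the force, the opening and the grip force at its end, in the units of the state.
- r.get_state(): the state, without advancing time (a new reading comes with each control period).
- r.snapshot(name): name is "scene" or "side" or "wrist"; returns (picture, depth): 480x640x3 uint8, blue, green, red; 480x640 float32, m along the optical axis (not along the pixel's ray), 0 where there is no reading.
- r.get_calibration(name): a dict with "intrinsics" (3x3 intrinsics, pixels), "pose" (4x4, takes a point from camera to world coordinates). Camera axes: x right, y up, looking along -z (the intrinsics and any distortion apply to the point x, -y, -z); pixel columns grow to the right and rows downward; lengths in m; the calibration is good to about 2 mm. A picture is of the moment at which its call begins: read the wrist's pose just before it. get_calibration takes no time and is no camera call; for the wrist camera it gives the pose at the moment of the call.
- r.finish_job(): hands the job in; it is judged then, once.
The state is a dict: "clock": time; "q": joint angles; "qd": joint speeds; "joint_torque": joint torques, N m; "tool_pos": TCP position; "eef_rot": TCP orientation; "contact_force": force on the tool from outside, world axes, zero at the start; "moment": the same for the moment, N m; "opening": opening from 0.0 (shut) to 1.0 (fully open); "finger_force": force on a finger pad.
Only numpy, scipy, OpenCV 4.12 (cv2) and the standard library are available. Lean on these libraries where they do the work, as an engineer would, in place of code of your own. Each camera call takes 0.05 s, during which the arm holds its last target. There are 200 camera calls.

### The job

Set the catch tray on the worktop, centred and close up under the lip of the chute, then use the ejector rod to push every square insert that is seated in the block down through its bore, so that they all slide down the chute and end in the tray. Finally stand the rod back in its holder and put the tray, with all the inserts in it, in the middle of the black mat with its long side along the mat. Do not touch an insert with the fingers while it is still in the block, and leave the heat sink and the little blue bottle where they stand; an insert that misses the tray may be picked up and put in.

Things in the scene. Friction and masses are not known exactly. Their poses are not given: they have to be found in the camera images.
- ejector_block: Fixed aluminium fixture. Origin: on the worktop under the middle of the bore row; z up, the chute falls towards -x, the row runs along y. Block: 48 (x) x 154 (y) x 32 mm, top 177 mm and underside 145 mm above the worktop, between side walls 10 mm thick (outer faces y = +-87 mm). Four square through bores 22 x 22 mm at x = 0, y = -54, -22, 22, 54 mm. Base plate 190 mm wide, 8 mm thick, front edge x = -82 mm.
- lip (a point): Middle of the lip of the steel chute, 95 mm in front of the fixture's origin and 44 mm above the worktop (axes as the fixture's). The chute slopes 32 degrees down to it from under the bores, 154 mm wide between side rails, with a rib 16 mm wide along its middle. An upright plate 14 mm behind the lip closes the space below it.
- catch_spot (a point): Point on the worktop, 130 mm towards -x from the fixture's origin, axes as the fixture's: where the middle of the catch tray belongs, its long side along the fixture's y, so that its near rim (36 mm high) lies close under the lip.
- bore_0 (a point): Centre of the mouth of square bore 0 in the block's top face, 177 mm above the worktop. An insert in it rests on two small spring balls at the bottom, its top 3 mm below the mouth; about 4 to 7 N of push drives it past the balls, and it drops out once its top is below the block's underside, 32 mm below the mouth.
- bore_1 (a point): Centre of the mouth of square bore 1 in the block's top face, 177 mm above the worktop. An insert in it rests on two small spring balls at the bottom, its top 3 mm below the mouth; about 4 to 7 N of push drives it past the balls, and it drops out once its top is below the block's underside, 32 mm below the mouth.
- bore_2 (a point): Centre of the mouth of square bore 2 in the block's top face, 177 mm above the worktop. An insert in it rests on two small spring balls at the bottom, its top 3 mm below the mouth; about 4 to 7 N of push drives it past the balls, and it drops out once its top is below the block's underside, 32 mm below the mouth.
- bore_3 (a point): Centre of the mouth of square bore 3 in the block's top face, 177 mm above the worktop. An insert in it rests on two small spring balls at the bottom, its top 3 mm below the mouth; about 4 to 7 N of push drives it past the balls, and it drops out once its top is below the block's underside, 32 mm below the mouth.
- insert_0: Black plastic insert with a round brass contact in its face, 20.5 x 20.5 x 20 mm, about 30 g, at the start seated in bore 0 (or absent). Origin: centre of its underside as seated; z up as seated.
- insert_1: Black plastic insert with a round brass contact in its face, 20.5 x 20.5 x 20 mm, about 30 g, at the start seated in bore 1 (or absent). Origin: centre of its underside as seated; z up as seated.
- insert_2: Black plastic insert with a round brass contact in its face, 20.5 x 20.5 x 20 mm, about 30 g, at the start seated in bore 2 (or absent). Origin: centre of its underside as seated; z up as seated.
- insert_3: Black plastic insert with a round brass contact in its face, 20.5 x 20.5 x 20 mm, about 30 g, at the start seated in bore 3 (or absent). Origin: centre of its underside as seated; z up as seated.
- rod_holder: Fixed grey socket block 56 x 56 x 46 mm that holds the ejector rod upright in a round hole 18 mm wide and 42 mm deep. Origin: centre of its underside.
- ejector_rod: Ejector rod, 94 mm long, 150 g, upright in its holder, collar on the holder's top (tip 8 mm above the worktop). Origin: centre of its tip; z runs up the rod. Steel shank 12 mm thick, 38 mm long; collar 32 mm wide, from 38 to 44 mm, too wide for a bore; wooden handle 22 x 22 mm square (sides along the rod's x and y) from 44 to 94 mm above the tip, gripped from above.
- catch_tray: Grey open tray 80 (x) x 170 (y) mm, walls 36 mm high and 4 mm thick, floor 4 mm, about 350 g. Origin: centre of its underside. A middle wall across it at y = 0, 12 mm thick, rises to an upright grip, 44 mm long (x), 12 mm thick (y), with its top 78 mm above the tray's underside: pinch it across its 12 mm, closing along y.
- mat: Fixed flat black rubber mat 130 (x) x 220 (y) x 3 mm. Origin: centre of its underside.
- heat_sink: Black finned heat sink 45 x 45 x 22 mm, a bystander. Origin: centre of its underside.
- dropper_blue: Small blue dropper bottle, 23 mm wide, 51 mm high, a bystander. Origin: centre of its underside.

How it is judged:
On the way, in this order (a step that is already met when the one before it is completed fails the run):
1. the catch tray stands released under the chute's lip, with every insert still in the block (z of each of insert_0, insert_1, insert_2, insert_3 in the frame of ejector_block above 0.145 m and contact force between the fingers and catch_tray below 0.1 N and linear speed of catch_tray below 0.02 m/s and height (world z) of catch_tray below 0.006 m and x of catch_tray in the frame of catch_spot between -0.02 and 0.02 m and y of catch_tray in the frame of catch_spot between -0.025 and 0.025 m and angle between the y axis of catch_tray and the y axis of ejector_block, either way round below 0.2 rad), for 0.2 s.
2. every insert has been driven out and lies in the catch tray (x of insert_0 in the frame of catch_tray between -0.04 and 0.04 m and y of insert_0 in the frame of catch_tray between -0.085 and 0.085 m and z of insert_0 in the frame of catch_tray between -0.002 and 0.05 m and x of insert_1 in the frame of catch_tray between -0.04 and 0.04 m and y of insert_1 in the frame of catch_tray between -0.085 and 0.085 m and z of insert_1 in the frame of catch_tray between -0.002 and 0.05 m and x of insert_2 in the frame of catch_tray between -0.04 and 0.04 m and y of insert_2 in the frame of catch_tray between -0.085 and 0.085 m and z of insert_2 in the frame of catch_tray between -0.002 and 0.05 m and x of insert_3 in the frame of catch_tray between -0.04 and 0.04 m and y of insert_3 in the frame of catch_tray between -0.085 and 0.085 m and z of insert_3 in the frame of catch_tray between -0.002 and 0.05 m), for 0.3 s.
At the end, for the whole second after the job is handed in: Every insert lies in the catch tray; the tray stands flat on the mat, its centre within 25 mm (mat's x) and 35 mm (mat's y) of the mat's centre and its long side within 0.2 rad of the mat's; the rod stands upright in its holder with its collar down on it (within 6 mm) (all of step 2 and contact force between the fingers and catch_tray below 0.1 N and linear speed of catch_tray below 0.02 m/s and x of catch_tray in the frame of mat between -0.025 and 0.025 m and y of catch_tray in the frame of mat between -0.035 and 0.035 m and z of catch_tray in the frame of mat between 0 and 0.007 m and angle between the y axis of catch_tray and the y axis of mat, either way round below 0.2 rad and angle between catch_tray's own z axis and vertical below 0.05 rad and horizontal distance between ejector_rod and rod_holder below 0.008 m and z of ejector_rod in the frame of rod_holder below 0.014 m and angle between ejector_rod's own z axis and vertical below 0.1 rad and contact force between the fingers and ejector_rod below 0.1 N); the robot touches nothing.
It fails at once if an insert that is still in the block is touched by the fingers ((z of insert_0 in the frame of ejector_block between 0.13 and 0.165 m and x of insert_0 in the frame of ejector_block between -0.02 and 0.02 m and y of insert_0 in the frame of ejector_block between -0.07 and 0.07 m and contact force between the fingers and insert_0 above 0.3 N) or (z of insert_1 in the frame of ejector_block between 0.13 and 0.165 m and x of insert_1 in the frame of ejector_block between -0.02 and 0.02 m and y of insert_1 in the frame of ejector_block between -0.07 and 0.07 m and contact force between the fingers and insert_1 above 0.3 N) or (z of insert_2 in the frame of ejector_block between 0.13 and 0.165 m and x of insert_2 in the frame of ejector_block between -0.02 and 0.02 m and y of insert_2 in the frame of ejector_block between -0.07 and 0.07 m and contact force between the fingers and insert_2 above 0.3 N) or (z of insert_3 in the frame of ejector_block between 0.13 and 0.165 m and x of insert_3 in the frame of ejector_block between -0.02 and 0.02 m and y of insert_3 in the frame of ejector_block between -0.07 and 0.07 m and contact force between the fingers and insert_3 above 0.3 N)).
It fails at once if the heat sink or the blue bottle is moved by more than 3 cm or the bottle knocked over (distance of any of heat_sink, dropper_blue from where it was at the start of the episode above 0.03 m or angle between dropper_blue's own z axis and vertical above 0.6 rad).
Of insert_0, insert_1, insert_2, insert_3 only 2 to 4 are there at a start; the rules pass over those that are not, and their reading is None.
At some moment in a run one of catch_tray may be knocked a few centimetres aside while the robot is not near it.
It also fails if it takes over 210 s, if anything falls off the work surface, if the arm or the gripper's body presses on something with over 40 N, if the wrist force passes 120 N, or if a joint passes its speed limit or range.

## Working session

There is one attempt and no reset: what is moved stays moved. The work goes in short steps, Python scripts to look and compute and a tool call to move; the robot and the scene stay as the last step left them, time stands still between calls to the robot, and variables do not carry over. Pictures are saved under pics/ and viewed, at most 14 in all, crops included, and the job is handed in when it is done.

Besides the shell and the picture viewer there is one more tool, called after ">>>" in YAML: its name, and indented under it one key for each argument. step_arm: Moves the arm, as the interface text tells. Its arguments: {"type":"object","properties":{"series":{"type":"array"},"force":{"type":"number"}},"required":["series"]}

```bash
mkdir -p pics
cat > h.py <<'E'
import numpy as np, cv2
from plant import r
def snap(n,f=None):
    c=r.get_calibration(n); p,d=r.snapshot(n)
    if f: cv2.imwrite('pics/'+f,p)
    np.savez(''+n+'.npz',p=p,d=d,K=c['intrinsics'],T=c['pose'])
    return p,d,np.array(c['intrinsics']),np.array(c['pose'])
def load(n):
    z=np.load(''+n+'.npz'); return z['p'],z['d'],z['K'],z['T']
def cloud(d,K,T):
    v,u=np.mgrid[:d.shape[0],:d.shape[1]]
    P=np.stack([(u-K[0,2])/K[0,0]*d,-(v-K[1,2])/K[1,1]*d,-d],-1)
    W=P@T[:3,:3].T+T[:3,3]; W[d<=0]=np.nan
    return W
def ray(u,v,z,K,T):
    D=T[:3,:3]@np.array([(u-K[0,2])/K[0,0],-(v-K[1,2])/K[1,1],-1]); o=T[:3,3]
    return o+D*(z-o[2])/D[2]
def st():
    s=r.get_state(); print({k:np.round(s[k],3).tolist() for k in ['clock','q','tool_pos','eef_rot','contact_force','opening','finger_force']})
E
python3 - <<'E'
from h import *
print({k:(v if not isinstance(v,np.ndarray) else v) for k,v in r.get_calibration('scene').items()})
a=snap('scene','s1.png');b=snap('side','d1.png');st()
E
```

```text
{'intrinsics': array([[596.4790536 ,   0.        , 329.66645435],
       [  0.        , 596.4790536 , 240.97489661],
       [  0.        ,   0.        ,   1.        ]]), 'pose': array([[ 0.89377423,  0.30294187, -0.33074741,  0.14079788],
       [-0.44831821,  0.58145358, -0.67891275, -0.85593066],
       [-0.01335683,  0.75507481,  0.65550258,  0.96596446],
       [ 0.        ,  0.        ,  0.        ,  1.        ]])}
{'clock': 0.1, 'q': [1.186, 0.69, -0.195, 1.566, 0.157, 0.903, -0.215], 'tool_pos': [0.254, -0.571, 0.238], 'eef_rot': [0.978, 0.208, -0.0, -0.001], 'contact_force': [-0.129, -0.009, -0.818], 'opening': 1.003, 'finger_force': 0.0}
```

View pics/s1.png

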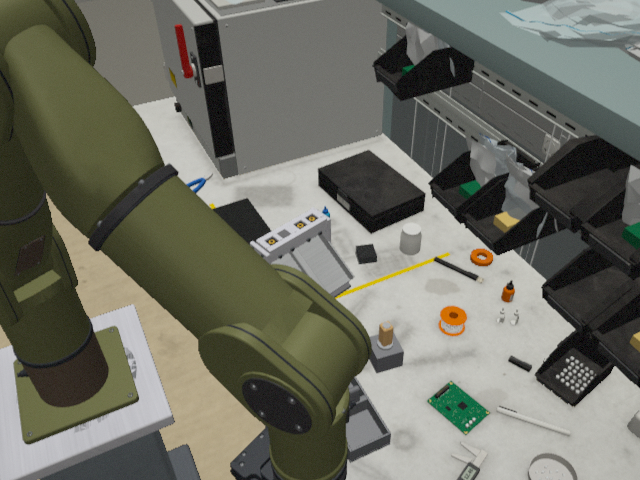

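View pics/d1.png

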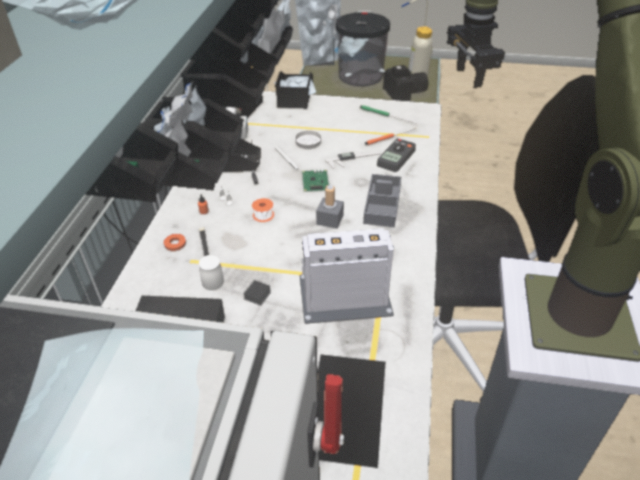

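The scene view shows the fixture top with bores near (270,241)–(313,218), the rod at (386,340), the tray partly hidden near (360,420) and the mat at (240,225). The side view shows the bores at (320,242), (337,241), (359,239) and (374,238), with the third apparently empty. It also shows the tray at (382,200), the rod at (330,207), the mat at (350,410) and the heat sink at (257,292).

Run:
```python
from h import *
for n,pts in (('scene',[(272,241),(285,233),(299,226),(312,218),(386,325),(386,345),(375,415),(240,222),(366,253)]),('side',[(320,242),(337,241),(359,239),(374,238),(310,238),(390,233),(330,190),(330,205),(380,180),(380,215),(383,198),(352,410),(257,290),(210,265)])):
    p,d,K,T=load(n);W=cloud(d,K,T)
    print(n,T[:3,3])
    for u,v in pts: print((u,v),np.round(np.nanmedian(W[v-1:v+2,u-1:u+2].reshape(-1,3),0),3),p[v,u])
# side: fixture top plane
p,d,K,T=load('side');W=cloud(d,K,T)
m=(abs(W[...,2]-.177)<.005); m[:200]=0;m[280:]=0;m[:,:290]=0;m[:,400:]=0
pt=W[m][:,:2].astype(np.float32);print('top',len(pt),cv2.minAreaRect(pt),cv2.boxPoints(cv2.minAreaRect(pt)))
def rect(m,name):
    m=cv2.morphologyEx(m.astype(np.uint8),cv2.MORPH_OPEN,np.ones((3,3)))
    l,lab,s,c=cv2.connectedComponentsWithStats(m)
    k=1+np.argmax(s[1:,4]);q=W[lab==k][:,:2];q=q[~np.isnan(q[:,0])].astype(np.float32)
    R=cv2.minAreaRect(q);print(name,s[k],R,cv2.boxPoints(R).round(3).tolist())
g=p.max(-1)
mm=(g<60)&(abs(W[...,2])<.02);mm[:350]=0;mm[:,:300]=0;mm[:,400:]=0;rect(mm,'mat')
mm=(abs(W[...,2]-.036)<.006);mm[:165]=0;mm[235:]=0;mm[:,:358]=0;mm[:,410:]=0;rect(cv2.dilate(mm.astype(np.uint8),np.ones((3,3)))&(W[...,2]>.02),'tray')
mm=(abs(W[...,2]-.046)<.006);mm[:190]=0;mm[235:]=0;mm[:,:305]=0;mm[:,350:]=0;rect(mm,'holder')
```

```text
scene [ 0.14079788 -0.85593066  0.96596446]
(272, 241) [0.437 0.02  0.173] [46 80 98]
(285, 233) [0.474 0.04  0.165] [115 114 114]
(299, 226) [0.505 0.038 0.174] [ 52 134 166]
(312, 218) [0.54  0.048 0.174] [ 48 102 129]
(386, 325) [ 0.562 -0.229  0.103] [173 172 170]
(386, 345) [ 0.559 -0.238  0.053] [ 91 107 125]
(375, 415) [ 0.474 -0.346  0.025] [55 55 57]
(240, 222) [0.456 0.315 0.002] [37 40 39]
(366, 253) [0.674 0.044 0.022] [51 51 48]
side [0.38972695 0.88036979 0.9401446 ]
(320, 242) [0.541 0.048 0.174] [101 140 166]
(337, 241) [0.508 0.04  0.175] [109 153 182]
(359, 239) [0.467 0.016 0.164] [167 160 162]
(374, 238) [0.437 0.02  0.173] [100 138 163]
(310, 238) [0.562 0.043 0.176] [244 238 238]
(390, 233) [ 0.411 -0.202 -0.002] [208 209 210]
(330, 190) [ 0.563 -0.215  0.099] [159 190 221]
(330, 205) [ 0.562 -0.216  0.055] [144 156 169]
(380, 180) [ 0.452 -0.307  0.075] [147 141 140]
(380, 215) [ 0.44  -0.224  0.032] [119 114 114]
(383, 198) [ 0.439 -0.302  0.025] [102  98  98]
(352, 410) [0.44  0.304 0.002] [59 58 61]
(257, 290) [0.68  0.055 0.018] [88 88 89]
(210, 265) [0.785
[... 485 characters left out ...]
0014305115, 0.40400001406669617], [0.41100001335144043, 0.42500001192092896]]
tray [367 191  32  11 214] ((0.4419269561767578, -0.29972705245018005), (0.027613459154963493, 0.08005353063344955), 87.20060729980469) [[0.4009999930858612, -0.31200000643730164], [0.48100000619888306, -0.3149999976158142], [0.4830000102519989, -0.2879999876022339], [0.40299999713897705, -0.2840000092983246]]
holder [316 198  28  18 272] ((0.5661910772323608, -0.22469653189182281), (0.06202279403805733, 0.05705557391047478), 82.65027618408203) [[0.5339999794960022, -0.25200000405311584], [0.5910000205039978, -0.2590000033378601], [0.5979999899864197, -0.1979999989271164], [0.5419999957084656, -0.1899999976158142]]
```

>>> step_arm:
  series:
    - [30,40,20,0,0,0,0]
    - [35,45,20,0,0,0,0]
    - [35,45,20,0,0,0,0]
    - [35,45,10,0,0,0,0]
    - [35,45,10,0,0,0,0]
    - [20,30,0,0,0,0,0]
    - [0,0,0,0,0,0,0]
  force: 30

```text
clock: 0.8
tool_pos: [0.4247, -0.3454, 0.308]
eef_rot: [0.977, 0.213, 0.002, -0.001]
contact_force: [0.4, 1.1, 0.9]
opening: 1.003
finger_force: 0.0
```

Run:
```python
from h import *
st();snap('wrist','w1.png')
```

```text
{'clock': 0.8, 'q': [0.732, 0.505, -0.209, 1.709, 0.12, 0.939, -0.664], 'tool_pos': [0.425, -0.345, 0.308], 'eef_rot': [0.977, 0.213, 0.002, -0.001], 'contact_force': [0.411, 1.09, 0.947], 'opening': 1.003, 'finger_force': 0.0}
```

View pics/w1.png

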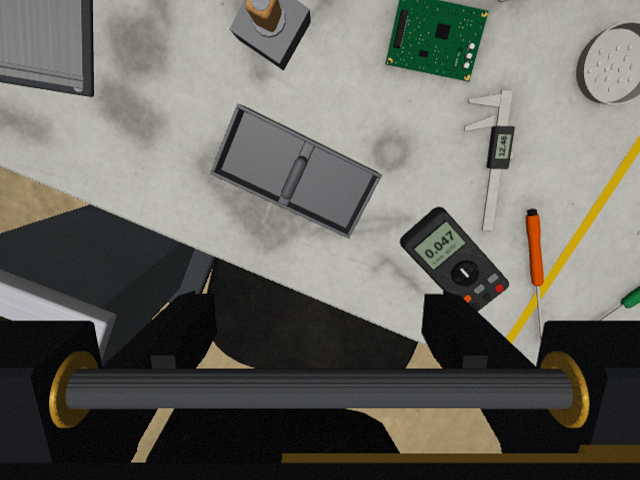

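The wrist view shows the tray whole, with rim corners near (240,107), (380,177), (348,236) and (213,172), and its grip at (293,178). The holder is at (272,28).

Run:
```python
from h import *
p,d,K,T=load('wrist');W=cloud(d,K,T);print(T[:3,3])
def rect(m,name):
    m=m.astype(np.uint8);l,lab,s,c=cv2.connectedComponentsWithStats(m)
    k=1+np.argmax(s[1:,4]);q=W[lab==k];q=q[~np.isnan(q[:,0])]
    R=cv2.minAreaRect(q[:,:2].astype(np.float32));print(name,s[k],np.round(np.median(q[:,2]),3),R,cv2.boxPoints(R).round(3).tolist())
z=W[...,2];roi=np.zeros(z.shape,bool);roi[95:245,200:390]=1
rect(roi&(z>.029)&(z<.043),'rim')
rect(roi&(z>.068)&(z<.085),'grip')
roi[:]=0;roi[:75,225:320]=1
rect(roi&(z>.038)&(z<.05),'holder');rect(roi&(z>.085)&(z<.11),'handle')
```

```text
[ 0.49242726 -0.31366388  0.45342449]
rim [ 210  103  172  135 2147] 0.035 ((0.4395710825920105, -0.30909013748168945), (0.17023855447769165, 0.0802057683467865), 88.95564270019531) [[0.39800000190734863, -0.3930000066757202], [0.4779999852180481, -0.39500001072883606], [0.48100000619888306, -0.22499999403953552], [0.4009999930858612, -0.22300000488758087]]
grip [281 157  25  42 511] 0.076 ((0.43976834416389465, -0.3090696334838867), (0.011944456957280636, 0.04378911480307579), 88.9795150756836) [[0.4180000126361847, -0.3149999976158142], [0.4620000123977661, -0.3149999976158142], [0.4620000123977661, -0.30300000309944153], [0.4180000126361847, -0.30300000309944153]]
holder [ 229    0   81   64 2185] 0.045 ((0.5641091465950012, -0.22759084403514862), (0.05644328519701958, 0.05619865283370018), 82.07881164550781) [[0.5320000052452087, -0.25200000405311584], [0.5879999995231628, -0.2590000033378601], [0.5960000157356262, -0.20399999618530273], [0.5400000214576721, -0.19599999487400055]]
handle [245   0  33  23 559] 0.1 ((0.5588375926017761, -0.2305396944284439), (0.014906754717230797, 0.026343945413827896), 29.374345779418945) [[0.5460000038146973, -0.22300000488758087], [0.5590000152587891, -0.2460000067949295], [0.5720000267028809, -0.23800000548362732], [0.5590000152587891, -0.2150000035762787]]
```

>>> step_arm:
  series:
    - [4,9,-20,0,0,-0.11,0]
    - [4,9,-30,0,0,-0.11,0]
    - [4,9,-30,0,0,-0.11,0]
    - [3,9,-30,0,0,-0.11,0]
    - [0,0,-30,0,0,0,0]
    - [0,0,-18,0,0,0,0]
    - [0,0,0,0,0,0,0]
    - [0,0,0,0,0,0,0]

```text
clock: 1.65
tool_pos: [0.4347, -0.3169, 0.1497]
eef_rot: [1.0, -0.012, -0.0, 0.0]
contact_force: [0.5, 0.6, 0.4]
opening: 1.0
finger_force: 0.0
```

>>> step_arm:
  series:
    - [5,8,-20,0,0,0,0]
    - [0,0,-35,0,0,0,0]
    - [0,0,-35,0,0,0,0]
    - [0,0,-15,0,0,0,0]
    - [0,0,0,0,0,0,0.5]
    - [0,0,0,0,0,0,1]
    - [0,0,0,0,0,0,1]
    - [0,0,0,0,0,0,1]
    - [0,0,0,0,0,0,1]
    - [0,0,0,0,0,0,1]
    - [0,0,0,0,0,0,1]
  force: 30

```text
clock: 2.75
tool_pos: [0.4406, -0.3077, 0.0449]
eef_rot: [1.0, -0.011, 0.0, 0.0]
contact_force: [-0.6, -0.2, -0.7]
opening: 0.393
finger_force: 0.0
```

>>> step_arm:
  series:
    - [0,0,0,0,0,0,1]
    - [0,0,0,0,0,0,1]
    - [0,0,0,0,0,0,1]
    - [0,0,0,0,0,0,1]
    - [0,0,0,0,0,0,1]
    - [0,0,0,0,0,0,1]
    - [0,0,10,0,0,0,1]
    - [0,0,20,0,0,0,1]
    - [0,0,0,0,0,0,1]

```text
clock: 3.65
tool_pos: [0.4415, -0.3078, 0.0765]
eef_rot: [1.0, -0.01, 0.001, 0.001]
contact_force: [-0.3, -0.9, -3.9]
opening: 0.131
finger_force: 30.0
```

Run:
```python
from h import *
for n,(x0,x1,y0,y1) in (('scene',(255,335,205,260)),('side',(300,395,225,255))):
    p,d,K,T=load(n);h=cv2.cvtColor(p,cv2.COLOR_BGR2HSV)
    m=np.zeros(p.shape[:2],np.uint8);m[y0:y1,x0:x1]=((h[...,0]>8)&(h[...,0]<30)&(h[...,1]>70))[y0:y1,x0:x1]
    l,lab,s,c=cv2.connectedComponentsWithStats(m);P=[]
    for i in range(1,l):
        if s[i,4]>8: P.append(ray(*c[i],.174,K,T)[:2]);print(n,s[i,4],c[i].round(1),P[-1].round(4))
    P=np.array(sorted(P,key=lambda a:a[0]));v=P[-1]-P[0];print(np.linalg.norm(v),np.degrees(np.arctan2(v[1],v[0])),(P[0]+P[-1])/2)
p,d,K,T=load('side')
cv2.imwrite('pics/crop.png',cv2.resize(p[220:270,290:400],None,fx=6,fy=6,interpolation=cv2.INTER_CUBIC))
```

```text
scene 29 [311.4 218.1] [0.5393 0.0484]
scene 30 [299.9 224.9] [0.5082 0.0388]
scene 31 [271.3 241.2] [0.435  0.0184]
0.10846996101903203 16.05260053843731 [0.48716704 0.03344147]
side 26 [373.8 237.5] [0.4378 0.0201]
side 26 [335.8 240.5] [0.5107 0.0408]
side 25 [319.9 241.6] [0.5411 0.0488]
0.10722495575063477 15.511868312451249 [0.48941084 0.03444889]
```

View pics/crop.png

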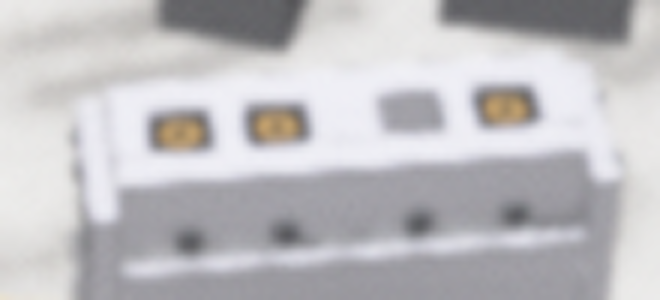

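The crop shows brass contacts in bores 0, 1 and 3. Bore 2, at (410,110) in the crop, is empty.

>>> step_arm:
  series:
    - [0,0,35,0,0,0,1]
    - [0,0,35,0,0,-0.08,1]
    - [5,20,35,0,0,-0.12,1]
    - [10,25,0,0,0,-0.12,1]
    - [10,25,0,0,0,-0.12,1]
    - [10,25,0,0,0,-0.12,1]
    - [10,25,0,0,0,-0.12,1]
    - [10,25,0,0,0,-0.12,1]
    - [10,25,0,0,0,-0.12,1]
    - [10,20,0,0,0,-0.12,1]
    - [5,10,0,0,0,-0.12,1]
    - [5,5,0,0,0,-0.12,1]
    - [0,0,0,0,0,0,1]
    - [0,0,0,0,0,0,1]

```text
clock: 5.05
tool_pos: [0.5248, -0.1025, 0.1792]
eef_rot: [0.797, -0.604, -0.001, 0.001]
contact_force: [-0.8, 0.5, -3.1]
opening: 0.135
finger_force: 30.0
```

Run:
```python
from h import *
st();snap('scene','s2.png')
```

```text
{'clock': 5.05, 'q': [-0.117, 0.691, 0.375, 1.915, -0.417, 0.614, -2.343], 'tool_pos': [0.525, -0.103, 0.179], 'eef_rot': [0.797, -0.604, -0.001, 0.001], 'contact_force': [-0.777, 0.489, -3.1], 'opening': 0.135, 'finger_force': 30.0}
```

View pics/s2.png

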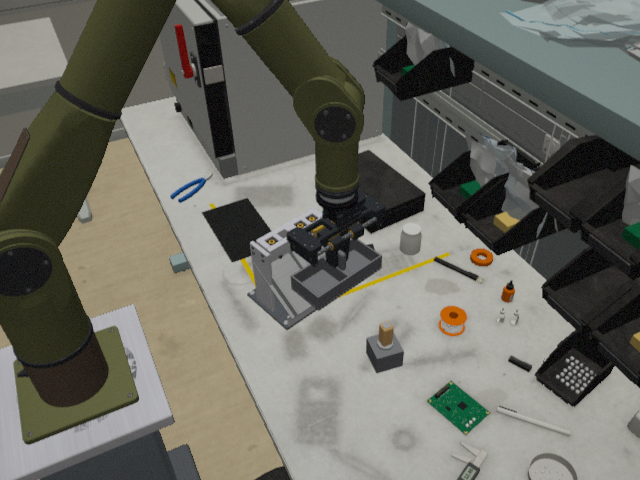

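The tray is held over the spot in front of the chute at (335,275), clear of the fixture. The mat is now fully in view at (238,228).

>>> step_arm:
  series:
    - [1,0,-30,0,0,0,1]
    - [0,0,-40,0,0,0,1]
    - [0,0,-35,0,0,0,1]
    - [0,0,-15,0,0,0,1]
    - [0,0,-8,0,0,0,1]
    - [0,0,0,0,0,0,1]

```text
clock: 5.7
tool_pos: [0.5267, -0.1105, 0.0537]
eef_rot: [0.794, -0.608, 0.004, 0.002]
contact_force: [-2.7, -10.7, 9.1]
opening: 0.136
finger_force: 30.0
```

>>> step_arm:
  series:
    - [0,0,8,0,0,0,1]
    - [2,-7,0,0,0,0,1]
    - [0,0,0,0,0,0,1]
    - [0,0,0,0,0,0,1]

```text
clock: 6.1
tool_pos: [0.5284, -0.1095, 0.0594]
eef_rot: [0.796, -0.606, -0.0, -0.0]
contact_force: [-0.6, 0.4, -3.7]
opening: 0.132
finger_force: 30.0
```

Run:
```python
from h import *
st();p,*_=snap('scene');q,*_=snap('side')
cv2.imwrite('pics/c2.png',np.hstack([cv2.resize(p[200:340,240:400],(400,350)),cv2.resize(q[140:340,270:420],(300,350))]))
```

```text
{'clock': 6.1, 'q': [-0.01, 0.883, 0.22, 1.962, -0.513, 0.352, -2.254], 'tool_pos': [0.528, -0.109, 0.059], 'eef_rot': [0.796, -0.606, -0.0, -0.0], 'contact_force': [-0.559, 0.444, -3.692], 'opening': 0.132, 'finger_force': 29.995}
```

View pics/c2.png

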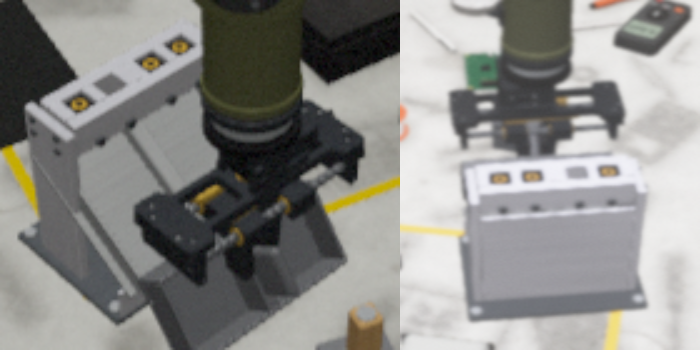

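>>> step_arm:
  series:
    - [0,-2,-4,0,0,0,1]
    - [0,0,-4,0,0,0,1]
    - [0,0,-3,0,0,0,1]
    - [0,0,0,0,0,0,1]
    - [0,0,0,0,0,0,1]

```text
clock: 6.7
tool_pos: [0.5291, -0.1131, 0.052]
eef_rot: [0.795, -0.606, 0.002, -0.001]
contact_force: [-5.1, -0.3, 32.7]
opening: 0.138
finger_force: 30.0
```

Run:
```python
from h import *
# fixture check via block side walls/lip: use scene depth cloud in est. fixture frame
p,d,K,T=load('scene');W=cloud(d,K,T)
a=np.radians(15.5);o=np.array([.4884,.034])
X=np.array([-np.sin(a),np.cos(a)]);Y=np.array([-np.cos(a),-np.sin(a)])
f=np.stack([(W[...,:2]-o)@X,(W[...,:2]-o)@Y,W[...,2]],-1)
q=f[~np.isnan(f[...,0])]
for y in np.arange(-.1,.11,.02):
    s=q[(abs(q[:,1]-y)<.006)&(q[:,0]>-.2)&(q[:,0]<-.03)&(q[:,2]>.03)]
    s=s[np.argsort(s[:,0])]
    print(round(y,2),[(round(b,3),round(c,3)) for b,_,c in s[::max(1,len(s)//14)]])
# base plate
b=q[(abs(q[:,2]-.008)<.003)&(abs(q[:,1])<.11)&(abs(q[:,0])<.1)];print(len(b),np.percentile(b,[1,5,95,99],axis=0).round(3))
t=q[(abs(q[:,2]-.177)<.003)&(abs(q[:,1])<.1)&(abs(q[:,0])<.04)];print(len(t),np.percentile(t,[1,5,50,95,99],axis=0).round(3))
st()
```

```text
-0.1 [(np.float64(-0.168), np.float64(0.163))]
-0.08 [(np.float64(-0.184), np.float64(0.141)), (np.float64(-0.181), np.float64(0.128)), (np.float64(-0.178), np.float64(0.138)), (np.float64(-0.173), np.float64(0.168)), (np.float64(-0.168), np.float64(0.042)), (np.float64(-0.162), np.float64(0.167)), (np.float64(-0.158), np.float64(0.053)), (np.float64(-0.154), np.float64(0.13)), (np.float64(-0.15), np.float64(0.038)), (np.float64(-0.146), np.float64(0.052)), (np.float64(-0.143), np.float64(0.053)), (np.float64(-0.139), np.float64(0.084)), (np.float64(-0.135), np.float64(0.037)), (np.float64(-0.131), np.float64(0.041)), (np.float64(-0.124), np.float64(0.165))]
-0.06 [(np.float64(-0.181), np.float64(0.163)), (np.float64(-0.175), np.float64(0.158)), (np.float64(-0.173), np.float64(0.16)), (np.float64(-0.171), np.float64(0.141)), (np.float64(-0.17), np.float64(0.16)), (np.float64(-0.168), np.float64(0.164)), (np.float64(-0.165), np.float64(0.169)), (np.float64(-0.157), np.float64(0.389)), (np.float64(-0.153), np.float64(0.164)), (np.float64(-0.146), np.float64(0.157)), (np.float64(-0.132)
[... 4888 characters left out ...]
oat64(-0.074), np.float64(0.66)), (np.float64(-0.073), np.float64(0.674)), (np.float64(-0.072), np.float64(0.68)), (np.float64(-0.071), np.float64(0.661)), (np.float64(-0.069), np.float64(0.677)), (np.float64(-0.061), np.float64(0.636))]
428 [[-0.082  0.057  0.005]
 [-0.079  0.063  0.005]
 [ 0.049  0.096  0.01 ]
 [ 0.057  0.097  0.011]]
898 [[-0.025 -0.074  0.174]
 [-0.023 -0.065  0.174]
 [-0.     0.004  0.177]
 [ 0.022  0.073  0.179]
 [ 0.024  0.078  0.18 ]]
{'clock': 6.7, 'q': [0.002, 0.895, 0.209, 1.962, -0.518, 0.332, -2.246], 'tool_pos': [0.529, -0.113, 0.052], 'eef_rot': [0.795, -0.606, 0.002, -0.001], 'contact_force': [-5.087, -0.294, 32.694], 'opening': 0.138, 'finger_force': 30.015}
```

Run:
```python
from h import *
p,d,K,T=snap('scene');W=cloud(d,K,T)
cv2.imwrite('pics/c3.png',cv2.resize(p[190:320,240:400],(800,650))[:600])
a=np.radians(15.5);o=np.array([.4884,.034])
X=np.array([-np.sin(a),np.cos(a)]);Y=np.array([-np.cos(a),-np.sin(a)])
f=np.stack([(W[...,:2]-o)@X,(W[...,:2]-o)@Y,W[...,2]],-1);q=f[~np.isnan(f[...,0])]
q=q[(q[:,0]>-.21)&(q[:,0]<-.1)&(abs(q[:,1])<.1)]
for y in np.arange(-.09,.1,.02):
    s=q[(abs(q[:,1]-y)<.01)];s=s[s[:,2]<.07]
    for x0,x1 in((-.2,-.18),(-.13,-.105)):
        t=s[(s[:,0]>x0)&(s[:,0]<x1)]
        if len(t)>3: print(round(y,2),(x0,x1),len(t),np.percentile(t[:,2],[5,50,95,99]).round(3),np.percentile(t[:,0],[2,98]).round(3))
st()
```

```text
-0.09 (-0.2, -0.18) 61 [-0.003 -0.     0.003  0.012] [-0.199 -0.181]
-0.07 (-0.2, -0.18) 66 [-0.004  0.     0.003  0.005] [-0.2   -0.181]
-0.07 (-0.13, -0.105) 18 [0.034 0.039 0.044 0.045] [-0.13  -0.123]
-0.05 (-0.2, -0.18) 73 [-0.003  0.     0.004  0.024] [-0.2  -0.18]
-0.05 (-0.13, -0.105) 15 [0.032 0.04  0.043 0.043] [-0.13  -0.123]
-0.03 (-0.2, -0.18) 73 [-0.003  0.     0.022  0.025] [-0.2  -0.18]
-0.01 (-0.2, -0.18) 76 [-0.003  0.001  0.025  0.068] [-0.199 -0.18 ]
0.01 (-0.2, -0.18) 119 [-0.002  0.002  0.068  0.069] [-0.199 -0.18 ]
0.01 (-0.13, -0.105) 38 [0.033 0.043 0.048 0.049] [-0.13  -0.121]
0.03 (-0.2, -0.18) 77 [-0.003  0.     0.022  0.026] [-0.2  -0.18]
0.03 (-0.13, -0.105) 27 [0.033 0.041 0.049 0.05 ] [-0.13  -0.122]
0.05 (-0.2, -0.18) 84 [-0.003 -0.     0.004  0.026] [-0.2  -0.18]
0.05 (-0.13, -0.105) 63 [0.035 0.045 0.054 0.056] [-0.13  -0.118]
0.07 (-0.2, -0.18) 84 [-0.004 -0.001  0.02   0.026] [-0.2  -0.18]
0.07 (-0.13, -0.105) 72 [-0.002  0.041  0.069  0.07 ] [-0.13  -0.106]
0.09 (-0.2, -0.18) 81 [-0.003  0.     0.003  0.003] [-0.199 -0.18 ]
0.09 (-0.13, -0.105) 143 [-0.003  0.002  0.066  0.069] [-0.13  -0.107]
{'clock': 6.75, 'q': [0.002, 0.895, 0.209, 1.962, -0.518, 0.332, -2.246], 'tool_pos': [0.529, -0.113, 0.052], 'eef_rot': [0.795, -0.606, 0.002, -0.001], 'contact_force': [-5.377, 0.385, 31.908], 'opening': 0.135, 'finger_force': 30.015}
```

View pics/c3.png

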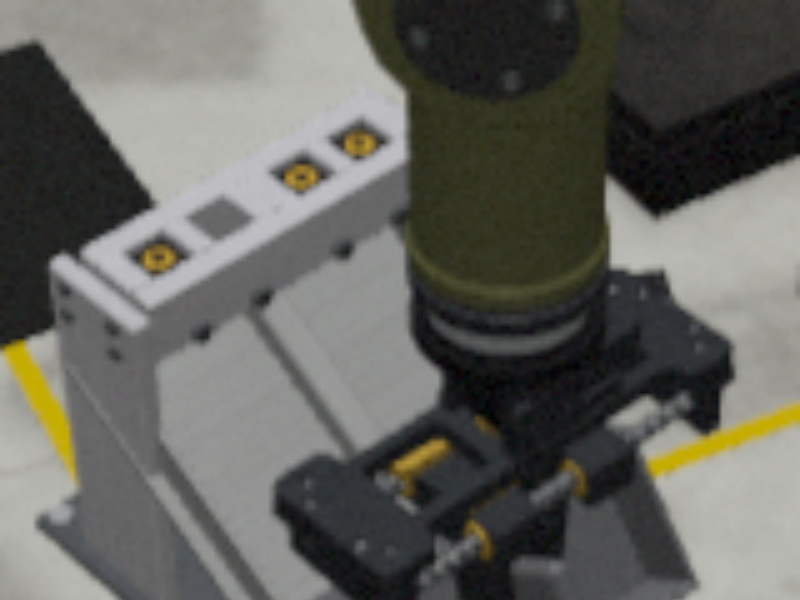

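The crop shows the tray and gripper in front of the chute, with the near rim hidden. The depth readings suggest the tray is tilted, so I'll lift and measure the tilt.

>>> step_arm:
  series:
    - [3,-10,25,0,0,0,1]
    - [3,-10,25,0,0,0,1]
    - [0,0,0,0,0,0,1]
    - [0,0,0,0,0,0,1]

```text
clock: 7.15
tool_pos: [0.5342, -0.1312, 0.0982]
eef_rot: [0.796, -0.606, -0.0, -0.0]
contact_force: [-1.0, 0.1, -4.8]
opening: 0.127
finger_force: 30.0
```

Run:
```python
from h import *
st()
p,d,K,T=snap('scene');W=cloud(d,K,T);q,*_=snap('wrist')
t=np.array(r.get_state()['tool_pos'])
cv2.imwrite('pics/c4.png',np.hstack([cv2.resize(p[200:330,240:400],(440,358)),cv2.resize(q,(360,358))]))
a=np.radians(15.5);X=np.array([-np.sin(a),np.cos(a)]);Y=np.array([-np.cos(a),-np.sin(a)])
f=np.stack([(W[...,:2]-t[:2])@X,(W[...,:2]-t[:2])@Y,W[...,2]],-1);q=f[~np.isnan(f[...,0])]
q=q[(abs(q[:,0])<.06)&(abs(q[:,1])<.1)&(q[:,2]>.02)&(q[:,2]<.12)]
# vertical outer front wall, x<-.03
for y in np.arange(-.08,.09,.02):
  s=q[(abs(q[:,1]-y)<.01)]
  for x in np.arange(-.05,.06,.01):
    k=s[abs(s[:,0]-x)<.005]
    if len(k)>2: print(round(y,2),round(x,2),len(k),np.percentile(k[:,2],[5,50,95]).round(3))
```

```text
{'clock': 7.15, 'q': [-0.005, 0.828, 0.278, 1.92, -0.475, 0.459, -2.254], 'tool_pos': [0.534, -0.131, 0.098], 'eef_rot': [0.796, -0.606, -0.0, -0.0], 'contact_force': [-1.008, 0.119, -4.755], 'opening': 0.127, 'finger_force': 30.0}
-0.08 -0.03 13 [0.066 0.068 0.074]
-0.08 -0.02 36 [0.065 0.072 0.085]
-0.08 -0.01 64 [0.056 0.077 0.1  ]
-0.08 0.0 97 [0.052 0.076 0.108]
-0.08 0.01 86 [0.06  0.075 0.111]
-0.08 0.02 42 [0.072 0.08  0.088]
-0.06 -0.03 17 [0.066 0.068 0.071]
-0.06 -0.02 18 [0.063 0.065 0.068]
-0.06 -0.01 19 [0.056 0.058 0.061]
-0.06 0.0 43 [0.05  0.054 0.061]
-0.06 0.01 65 [0.058 0.066 0.074]
-0.06 0.02 61 [0.072 0.078 0.088]
-0.06 0.03 15 [0.082 0.088 0.094]
-0.04 -0.03 16 [0.066 0.069 0.072]
-0.04 -0.02 16 [0.062 0.065 0.069]
-0.04 -0.01 9 [0.055 0.058 0.06 ]
-0.04 0.01 5 [0.065 0.07  0.077]
-0.04 0.02 4 [0.074 0.076 0.077]
-0.02 -0.03 13 [0.067 0.069 0.072]
-0.02 -0.02 6 [0.063 0.066 0.069]
0.0 -0.05 28 [0.104 0.111 0.116]
0.0 -0.04 38 [0.1   0.113 0.119]
0.0 -0.03 59 [0.066 0.095 0.118]
0.0 -0.02 85 [0.067 0.082 0.115]
0.0 -0.01 77 [0.061 0.089 0.114]
0.0 0.0 45 [0.052 
[... 437 characters left out ...]
.06 ]
0.04 0.0 50 [0.049 0.055 0.064]
0.04 0.01 70 [0.058 0.067 0.075]
0.04 0.02 64 [0.071 0.078 0.087]
0.04 0.03 19 [0.084 0.091 0.1  ]
0.06 -0.03 16 [0.066 0.068 0.072]
0.06 -0.02 23 [0.06  0.066 0.069]
0.06 -0.01 21 [0.056 0.058 0.062]
0.06 0.0 38 [0.05  0.054 0.061]
0.06 0.01 59 [0.057 0.066 0.074]
0.06 0.02 65 [0.072 0.08  0.088]
0.06 0.03 58 [0.087 0.094 0.102]
0.06 0.04 13 [0.098 0.115 0.119]
0.06 0.05 4 [0.11  0.111 0.112]
0.08 -0.03 18 [0.067 0.069 0.075]
0.08 -0.02 46 [0.062 0.072 0.086]
0.08 -0.01 60 [0.056 0.08  0.096]
0.08 0.0 78 [0.054 0.084 0.112]
0.08 0.01 74 [0.062 0.093 0.118]
0.08 0.02 49 [0.076 0.099 0.119]
0.08 0.03 37 [0.088 0.104 0.119]
0.08 0.04 31 [0.104 0.113 0.118]
```

View pics/c4.png

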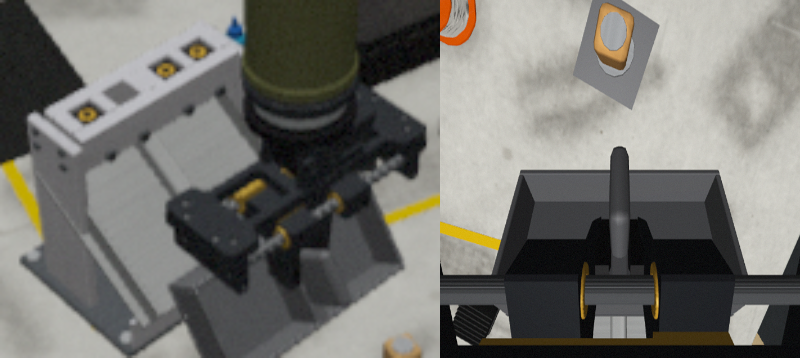

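The left view shows the tray tipped front-down in the grip by roughly 50 degrees. I'll set it down in the clear with a soft grip so it levels, then slide it into place along the table.

>>> step_arm:
  series:
    - [0,0,-20,0,0,0,1]
    - [0,0,-16,0,0,0,1]
    - [0,0,0,0,0,0,1]
  force: 30

```text
clock: 7.55
tool_pos: [0.532, -0.13, 0.0597]
eef_rot: [0.796, -0.605, -0.003, 0.001]
contact_force: [-0.2, -0.3, -3.7]
opening: 0.135
finger_force: 30.0
```

>>> step_arm:
  series:
    - [0,0,0,0,0,0,1]
    - [0,0,0,0,0,0,1]
    - [0,0,-2,0,0,0,1]
    - [0,0,-2,0,0,0,1]
    - [0,0,-2,0,0,0,1]
    - [0,0,-2,0,0,0,1]
    - [0,0,-2,0,0,0,1]
    - [0,0,-2,0,0,0,1]
    - [0,0,0,0,0,0,1]
  force: 3

```text
clock: 8.45
tool_pos: [0.5344, -0.1313, 0.0505]
eef_rot: [0.796, -0.606, -0.0, -0.0]
contact_force: [-0.2, -0.4, -3.6]
opening: 0.138
finger_force: 3.0
```

```bash
cat >> h.py <<'E'
def prof():
    t=np.array(r.get_state()['tool_pos']);p,d,K,T=snap('scene');W=cloud(d,K,T)
    a=np.radians(15.5);X=np.array([-np.sin(a),np.cos(a)]);Y=np.array([-np.cos(a),-np.sin(a)])
    f=np.stack([(W[...,:2]-t[:2])@X,(W[...,:2]-t[:2])@Y,W[...,2]],-1);q=f[~np.isnan(f[...,0])]
    s=q[(abs(q[:,0])<.06)&(abs(abs(q[:,1])-.05)<.015)&(q[:,2]<.12)]
    for x in np.arange(-.055,.06,.01):
        k=s[abs(s[:,0]-x)<.005]
        if len(k)>2: print(round(x,3),len(k),np.percentile(k[:,2],[5,50,95]).round(3))
E
python3 -c "
from h import *
prof()"
```

```text
-0.055 61 [-0.003  0.     0.003]
-0.045 105 [-0.002  0.002  0.035]
-0.035 109 [-0.003  0.001  0.033]
-0.025 101 [-0.003  0.001  0.01 ]
-0.015 140 [0.005 0.01  0.015]
-0.005 131 [0.011 0.016 0.022]
0.005 123 [0.017 0.022 0.027]
0.015 120 [0.022 0.027 0.032]
0.025 97 [0.029 0.033 0.06 ]
0.035 59 [0.034 0.039 0.046]
```

>>> step_arm:
  series:
    - [0,0,-3,0,0,0,1]
    - [0,0,-3,0,0,0,1]
    - [0,0,-3,0,0,0,1]
    - [0,0,-3,0,0,0,1]
    - [0,0,-2,0,0,0,1]
    - [0,0,-2,0,0,0,0.9]
    - [0,0,0,0,0,0,0.8]
    - [0,0,0,0,0,0,0.7]
    - [0,0,0,0,0,0,0.7]
  force: 3

```text
clock: 9.4
tool_pos: [0.5348, -0.1326, 0.0348]
eef_rot: [0.796, -0.606, 0.001, 0.0]
contact_force: [0.6, -0.3, -0.2]
opening: 0.303
finger_force: 0.0
```

```bash
python3 -c "
from h import *
st();prof()
q,*_=snap('wrist','w5.png')"
```

```text
{'clock': 9.4, 'q': [0.043, 0.932, 0.199, 1.932, -0.514, 0.326, -2.22], 'tool_pos': [0.535, -0.133, 0.035], 'eef_rot': [0.796, -0.606, 0.001, 0.0], 'contact_force': [0.633, -0.319, -0.15], 'opening': 0.303, 'finger_force': 0.0}
-0.055 53 [-0.002 -0.     0.003]
-0.045 73 [-0.003 -0.     0.003]
-0.035 129 [-0.002  0.001  0.117]
-0.025 412 [-0.001  0.02   0.117]
-0.015 27 [0.032 0.112 0.119]
-0.005 10 [0.005 0.101 0.111]
0.005 103 [0.001 0.004 0.118]
0.015 87 [0.001 0.004 0.115]
0.025 73 [0.001 0.004 0.118]
0.035 54 [0.001 0.004 0.008]
0.045 56 [0.001 0.004 0.009]
0.055 119 [0.004 0.018 0.036]
```

View pics/w5.png

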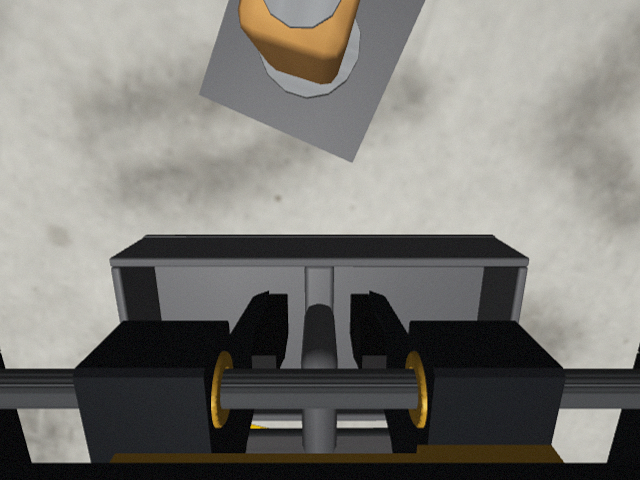

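The tray now sits flat. Its front wall is at row 250 and the grip is between the fingers. The grip is about 13 mm off along tool x, so I'll re-centre, close and slide.

>>> step_arm:
  series:
    - [-2,7,0,0,0,0,0.7]
    - [-2,6,0,0,0,0,0.7]
    - [0,0,0,0,0,0,1]
    - [0,0,0,0,0,0,1]
    - [0,0,0,0,0,0,1]
    - [0,0,0,0,0,0,1]
    - [-1,4,0,0,0,0,1]
    - [-2,6,0,0,0,0,1]
    - [-2,7,0,0,0,0,1]
    - [-2,7,0,0,0,0,1]
    - [-1,3,0,0,0,0,1]
    - [0,0,0,0,0,0,1]
    - [0,0,0,0,0,0,1]
  force: 20

```text
clock: 10.8
tool_pos: [0.5222, -0.0902, 0.0347]
eef_rot: [0.796, -0.605, -0.001, -0.0]
contact_force: [-0.6, 2.3, 2.8]
opening: 0.137
finger_force: 20.0
```

```bash
python3 -c "
from h import *
st();prof()"
```

```text
{'clock': 10.8, 'q': [-0.02, 0.919, 0.178, 1.992, -0.546, 0.278, -2.253], 'tool_pos': [0.522, -0.09, 0.035], 'eef_rot': [0.796, -0.605, -0.001, -0.0], 'contact_force': [-0.603, 2.3, 2.832], 'opening': 0.137, 'finger_force': 20.001}
-0.055 110 [-0.002  0.     0.002]
-0.045 114 [-0.003 -0.     0.023]
-0.035 300 [-0.     0.02   0.038]
-0.025 90 [0.109 0.115 0.118]
-0.015 58 [0.002 0.006 0.117]
-0.005 107 [0.001 0.004 0.105]
0.005 105 [0.002 0.004 0.079]
0.015 112 [0.001 0.004 0.116]
0.025 84 [0.002 0.005 0.116]
0.035 140 [0.002 0.015 0.046]
0.045 21 [0.001 0.048 0.052]
0.055 5 [0.054 0.055 0.056]
```

>>> step_arm:
  series:
    - [0,0,0,0,0,0,0.5]
    - [0,0,0,0,0,0,0.3]
    - [0,0,0,0,0,0,0]
    - [0,0,0,0,0,0,0]
    - [0,0,20,0,0,0,0]
    - [0,0,40,0,0,0,0]
    - [0,0,50,0,0,0,0]
    - [2,-10,50,0,0,0,0]
    - [2,-20,30,0,0,0,0]
    - [0,-10,0,0,0,0,0]
    - [0,0,0,0,0,0,0]
    - [0,0,0,0,0,0,0]
  force: 30

```text
clock: 12.05
tool_pos: [0.5253, -0.1304, 0.2222]
eef_rot: [0.796, -0.606, -0.002, 0.0]
contact_force: [0.5, 0.6, -0.8]
opening: 1.001
finger_force: 0.0
```

Run:
```python
from h import *
st()
p,d,K,T=snap('wrist');W=cloud(d,K,T);z=W[...,2]
def rect(m,name,lo=0):
    l,lab,s,c=cv2.connectedComponentsWithStats(m.astype(np.uint8))
    k=1+np.argmax(s[1:,4]);q=W[lab==k]
    R=cv2.minAreaRect(q[:,:2].astype(np.float32));print(name,s[k],np.round(np.median(q[:,2]),3),R)
rect((z>.040)&(z<.049),'holder');rect((z>.094)&(z<.108),'handle');rect((z>.048)&(z<.056)&(abs(W[...,1]+.23)<.03),'collar')
rect((z>.03)&(z<.04)&(abs(W[...,1]+.09)<.09),'tray');rect((z>.07)&(z<.085)&(abs(W[...,1]+.09)<.03),'grip')
p,d,K,T=snap('scene');W=cloud(d,K,T);z=W[...,2]
roi=(abs(W[...,0]-.522)<.12)&(abs(W[...,1]+.09)<.09)
rect(roi&(z>.072)&(z<.083)&(W[...,1]<-.06),'grip');rect(roi&(z>.033)&(z<.040)&(W[...,1]<-.05),'rim')
```

```text
{'clock': 12.05, 'q': [-0.1, 0.641, 0.434, 1.854, -0.386, 0.734, -2.322], 'tool_pos': [0.525, -0.13, 0.222], 'eef_rot': [0.796, -0.606, -0.002, 0.0], 'contact_force': [0.515, 0.595, -0.83], 'opening': 1.001, 'finger_force': 0.0}
holder [ 258   36   93  101 3868] 0.045 ((0.5643350481987, -0.22810259461402893), (0.056134290993213654, 0.056163955479860306), 82.06343841552734)
handle [ 214  408  188   34 5145] 0.102 ((0.4902578294277191, 0.02824137732386589), (0.1548977494239807, 0.03369149938225746), 15.331966400146484)
collar [284  75  40  35 301] 0.051 ((0.5600103735923767, -0.2227490246295929), (0.031248196959495544, 0.018085500225424767), 39.835357666015625)
tray [ 215  213  190   81 2186] 0.035 ((0.5226322412490845, -0.09167597442865372), (0.1704307347536087, 0.07728303223848343), 15.55565357208252)
grip [302 245  15  52 707] 0.076 ((0.5222800374031067, -0.09118586778640747), (0.011742881499230862, 0.043319325894117355), 15.268142700195312)
grip [326 289  16  14  88] 0.076 ((0.5199692249298096, -0.089971624314785), (0.013728396967053413, 0.042614955455064774), 12.965725898742676)
rim [291 285  85  57 425] 0.035 ((0.5198800563812256, -0.09097152203321457), (0.17320570349693298, 0.08238639682531357), 15.204286575317383)
```

Run:
```python
from h import *
p,d,K,T=load('wrist');W=cloud(d,K,T);z=W[...,2]
m=(z>.094)&(z<.108)&(abs(W[...,1]+.23)<.05)&(abs(W[...,0]-.56)<.05)
R=cv2.minAreaRect(W[m][:,:2].astype(np.float32));print(m.sum(),np.median(z[m]),R)
v,u=np.nonzero(m);print(u.min(),u.max(),v.min(),v.max())
h=cv2.cvtColor(p,cv2.COLOR_BGR2HSV);n=((h[...,1]>60)|(m));n[:20]=0;n[150:]=0;n[:,:240]=0;n[:,370:]=0
cv2.imwrite('pics/w6.png',cv2.resize(p[20:150,240:370],(520,520)))
```

```text
1175 0.1010694104691382 ((0.5641980767250061, -0.22788390517234802), (0.022016003727912903, 0.02195611596107483), 89.23851776123047)
282 319 60 100
```

View pics/w6.png

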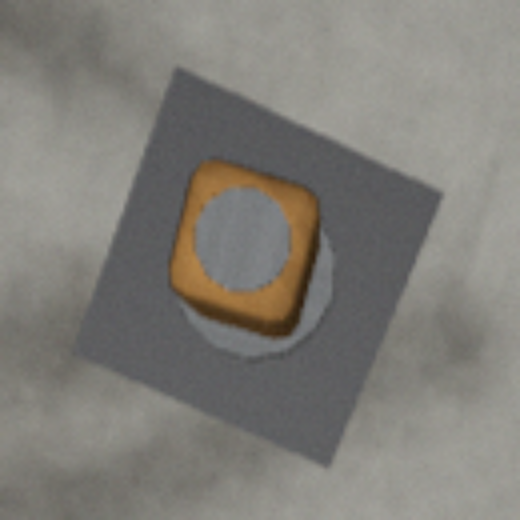

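The crop shows the handle square to the world axes, centred on the holder.

>>> step_arm:
  series:
    - [4,-10,0,0,0,0.1,0]
    - [4,-10,0,0,0,0.13,0]
    - [4,-10,0,0,0,0.13,0]
    - [4,-10,0,0,0,0.13,0]
    - [4,-10,0,0,0,0.13,0]
    - [4,-10,0,0,0,0.13,0]
    - [4,-10,0,0,0,0.13,0]
    - [4,-10,0,0,0,0.13,0]
    - [4,-10,0,0,0,0.13,0]
    - [3,-7,-10,0,0,0.13,0]
    - [0,0,-20,0,0,0.02,0]
    - [0,0,-30,0,0,0,0]
    - [0,0,-20,0,0,0,0]
    - [0,0,0,0,0,0,0]
    - [0,0,0,0,0,0,0]

```text
clock: 13.65
tool_pos: [0.5652, -0.2277, 0.143]
eef_rot: [1.0, -0.005, -0.001, -0.0]
contact_force: [0.2, -0.8, 0.3]
opening: 1.001
finger_force: 0.0
```

>>> step_arm:
  series:
    - [-1,0,-30,0,0,0,0]
    - [0,0,-30,0,0,0,0]
    - [0,0,-17,0,0,0,0]
    - [0,0,-5,0,0,0,0.3]
    - [0,0,0,0,0,0,1]
    - [0,0,0,0,0,0,1]
    - [0,0,0,0,0,0,1]
    - [0,0,0,0,0,0,1]
    - [0,0,0,0,0,0,1]
    - [0,0,0,0,0,0,1]
    - [0,0,0,0,0,0,1]
    - [0,0,0,0,0,0,1]
    - [0,0,0,0,0,0,1]
  force: 50

```text
clock: 14.95
tool_pos: [0.5644, -0.2285, 0.0617]
eef_rot: [1.0, -0.006, 0.0, 0.0]
contact_force: [-0.2, -0.4, 1.4]
opening: 0.245
finger_force: 50.0
```

>>> step_arm:
  series:
    - [0,0,15,0,0,0,1]
    - [0,0,35,0,0,0,1]
    - [0,0,40,0,0,0,1]
    - [0,0,40,0,0,0,1]
    - [0,5,40,0,0,0,1]
    - [-3,32,20,0,0,0,1]
    - [-3,40,5,0,0,0,1]
    - [-3,40,0,0,0,0,1]
    - [-3,40,0,0,0,0,1]
    - [-3,40,0,0,0,0,1]
    - [-4,40,0,0,0,0,1]
    - [-4,30,0,0,0,0,1]
    - [-1,10,0,0,0,0,1]
    - [0,0,0,0,0,0,1]
    - [0,0,0,0,0,0,1]

```text
clock: 16.45
tool_pos: [0.5406, 0.0465, 0.257]
eef_rot: [1.0, -0.007, 0.0, 0.001]
contact_force: [-0.3, 0.2, -0.9]
opening: 0.247
finger_force: 50.0
```

Run:
```python
from h import *
st();p,*_=snap('scene');q,*_=snap('side')
cv2.imwrite('pics/c7.png',np.hstack([cv2.resize(p[160:340,230:400],(400,424)),cv2.resize(q[140:300,270:420],(397,424))]))
```

```text
{'clock': 16.45, 'q': [-0.215, 0.555, 0.07, 1.803, -0.05, 0.786, -1.704], 'tool_pos': [0.541, 0.047, 0.257], 'eef_rot': [1.0, -0.007, 0.0, 0.001], 'contact_force': [-0.289, 0.235, -0.941], 'opening': 0.247, 'finger_force': 49.991}
```

View pics/c7.png

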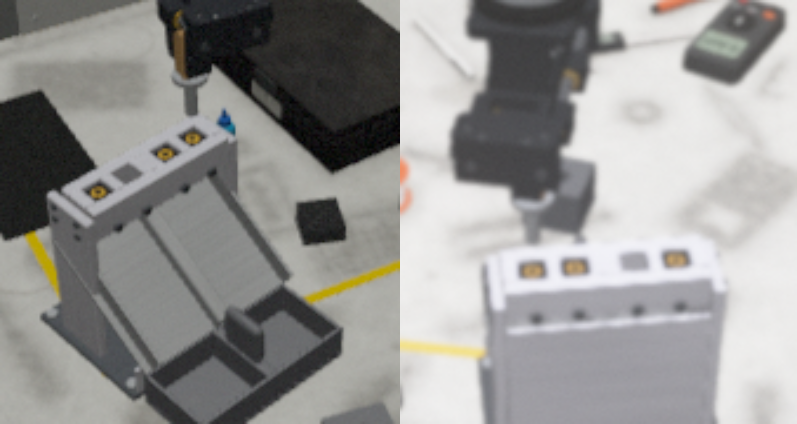

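The rod is upright above bore 0, and the tray is in place under the lip.

>>> step_arm:
  series:
    - [0,2,-10,0,0,0,1]
    - [0,0,-10,0,0,0,1]
    - [0,0,-5,0,0,0,1]
    - [0,0,-4,0,0,0,1]
    - [0,0,-4,0,0,0,1]
    - [0,0,-4,0,0,0,1]
    - [0,0,-4,0,0,0,1]
    - [0,0,-4,0,0,0,1]
    - [0,0,-4,0,0,0,1]
    - [0,0,-4,0,0,0,1]
    - [0,0,-4,0,0,0,1]
    - [0,0,-4,0,0,0,1]
    - [0,0,-1,0,0,0,1]
    - [0,0,0,0,0,0,1]

```text
clock: 17.95
tool_pos: [0.5403, 0.0501, 0.1944]
eef_rot: [1.0, -0.006, -0.0, 0.0]
contact_force: [0.9, -2.5, -2.1]
opening: 0.248
finger_force: 50.0
```

>>> step_arm:
  series:
    - [0,0,15,0,0,0,1]
    - [0,0,30,0,0,0,1]
    - [0,0,17,0,0,0,1]
    - [0,0,0,0,0,0,1]
    - [0,0,0,0,0,0,1]

```text
clock: 18.45
tool_pos: [0.5401, 0.051, 0.2564]
eef_rot: [1.0, -0.005, -0.0, -0.0]
contact_force: [0.7, 0.6, -2.3]
opening: 0.244
finger_force: 50.0
```

```bash
cat >> h.py <<'E'
def look(f,box=(160,340,230,400)):
    st();p,d,K,T=snap('scene');W=cloud(d,K,T);z=W[...,2]
    cv2.imwrite('pics/'+f,cv2.resize(p[box[0]:box[1],box[2]:box[3]],(600,600)))
    roi=(abs(W[...,0]-.522)<.15)&(W[...,1]<-.03)&(W[...,1]>-.19)
    for nm,lo,hi in(('grip',.072,.083),('rim',.033,.040)):
        m=(roi&(z>lo)&(z<hi)).astype(np.uint8);l,lab,s,c=cv2.connectedComponentsWithStats(m);k=1+np.argmax(s[1:,4])
        print(nm,s[k,4],cv2.minAreaRect(W[lab==k][:,:2].astype(np.float32)))
    h=cv2.cvtColor(p,cv2.COLOR_BGR2HSV)
    for nm,m in(('brass',(h[...,0]>8)&(h[...,0]<30)&(h[...,1]>70)),('black',(h[...,2]<60))):
        m=(m&(abs(W[...,0]-.5)<.15)&(abs(W[...,1]+.05)<.15)&(z<.18)).astype(np.uint8)
        l,lab,s,c=cv2.connectedComponentsWithStats(m)
        for i in range(1,l):
            if 8<s[i,4]<400: print(nm,s[i,4],c[i].round(0),np.nanmedian(W[lab==i],0).round(3))
E
python3 -c "
from h import *
look('l1.png')"
```

```text
{'clock': 18.45, 'q': [-0.221, 0.556, 0.068, 1.803, -0.051, 0.785, -1.708], 'tool_pos': [0.54, 0.051, 0.256], 'eef_rot': [1.0, -0.005, -0.0, -0.0], 'contact_force': [0.728, 0.583, -2.294], 'opening': 0.244, 'finger_force': 49.992}
grip 96 ((0.5200254321098328, -0.09111734479665756), (0.013198113068938255, 0.04300267621874809), 14.22583293914795)
rim 457 ((0.5203731656074524, -0.0908423364162445), (0.1723688393831253, 0.0835772305727005), 15.761688232421875)
brass 31 [300. 225.] [0.507 0.037 0.175]
brass 31 [271. 241.] [0.435 0.017 0.174]
brass 10 [254. 283.] [0.407 0.094 0.   ]
brass 55 [366. 285.] [ 0.633 -0.03   0.   ]
black 319 [354. 294.] [ 0.59  -0.052  0.022]
black 164 [334. 304.] [ 0.517 -0.098  0.057]
black 369 [318. 313.] [ 0.499 -0.069  0.02 ]
```

Insert 0 has left its bore and the tray is unmoved. Next is bore 1.

>>> step_arm:
  series:
    - [-10,-4,0,0,0,0,1]
    - [-15,-5,0,0,0,0,1]
    - [-6,-2,0,0,0,0,1]
    - [0,0,0,0,0,0,1]
    - [0,0,-10,0,0,0,1]
    - [0,0,-10,0,0,0,1]
    - [0,0,-5,0,0,0,1]
    - [0,0,-4,0,0,0,1]
    - [0,0,-4,0,0,0,1]
    - [0,0,-4,0,0,0,1]
    - [0,0,-4,0,0,0,1]
    - [0,0,-4,0,0,0,1]
    - [0,0,-4,0,0,0,1]
    - [0,0,-4,0,0,0,1]
    - [0,0,-4,0,0,0,1]
    - [0,0,-4,0,0,0,1]
    - [0,0,0,0,0,0,1]

```text
clock: 20.2
tool_pos: [0.5089, 0.0395, 0.195]
eef_rot: [1.0, -0.006, -0.001, 0.0]
contact_force: [0.8, -0.2, -1.4]
opening: 0.242
finger_force: 50.0
```

>>> step_arm:
  series:
    - [0,0,15,0,0,0,1]
    - [0,0,30,0,0,0,1]
    - [0,0,17,0,0,0,1]
    - [0,0,0,0,0,0,1]
    - [0,0,0,0,0,0,1]

```text
clock: 20.7
tool_pos: [0.5092, 0.0396, 0.2574]
eef_rot: [1.0, -0.006, -0.0, 0.0]
contact_force: [0.8, 0.3, -2.0]
opening: 0.248
finger_force: 50.0
```

```bash
python3 -c "
from h import *
look('l2.png')"
```

```text
{'clock': 20.7, 'q': [-0.211, 0.514, 0.067, 1.891, -0.049, 0.738, -1.698], 'tool_pos': [0.509, 0.04, 0.257], 'eef_rot': [1.0, -0.006, -0.0, 0.0], 'contact_force': [0.812, 0.306, -2.014], 'opening': 0.248, 'finger_force': 49.992}
grip 91 ((0.5203510522842407, -0.09108901023864746), (0.012729163281619549, 0.04315667599439621), 13.990673065185547)
rim 478 ((0.5202667117118835, -0.09043323248624802), (0.17309889197349548, 0.08263890445232391), 15.717236518859863)
brass 31 [271. 241.] [0.435 0.018 0.173]
brass 14 [254. 282.] [0.407 0.092 0.002]
brass 58 [366. 285.] [ 0.634 -0.031  0.001]
black 363 [354. 296.] [ 0.588 -0.06   0.023]
black 160 [334. 304.] [ 0.517 -0.097  0.057]
black 366 [318. 313.] [ 0.498 -0.069  0.02 ]
```

Bore 1 is clear. Next is bore 3, at (0.4364, 0.0194), which is 73 mm in −x and 20 mm in −y.

>>> step_arm:
  series:
    - [-15,-4,0,0,0,0,1]
    - [-20,-5,0,0,0,0,1]
    - [-20,-6,0,0,0,0,1]
    - [-15,-4,0,0,0,0,1]
    - [-3,-1,0,0,0,0,1]
    - [0,0,0,0,0,0,1]
    - [0,0,-10,0,0,0,1]
    - [0,0,-10,0,0,0,1]
    - [0,0,-6,0,0,0,1]
    - [0,0,-4,0,0,0,1]
    - [0,0,-4,0,0,0,1]
    - [0,0,-4,0,0,0,1]
    - [0,0,-4,0,0,0,1]
    - [0,0,-4,0,0,0,1]
    - [0,0,-4,0,0,0,1]
    - [0,0,-4,0,0,0,1]
    - [0,0,-4,0,0,0,1]
    - [0,0,-4,0,0,0,1]
    - [0,0,0,0,0,0,1]

```text
clock: 22.65
tool_pos: [0.436, 0.0195, 0.1951]
eef_rot: [1.0, -0.006, -0.001, 0.0]
contact_force: [-0.5, 0.1, -1.0]
opening: 0.245
finger_force: 50.0
```

>>> step_arm:
  series:
    - [0,0,15,0,0,0,1]
    - [0,0,30,0,0,0,1]
    - [0,0,17,0,0,0,1]
    - [0,0,0,0,0,0,1]
    - [0,0,0,0,0,0,1]

```text
clock: 23.15
tool_pos: [0.4362, 0.0196, 0.2574]
eef_rot: [1.0, -0.006, 0.0, 0.0]
contact_force: [0.5, 0.7, -0.6]
opening: 0.244
finger_force: 50.0
```

```bash
python3 -c "
from h import *
look('l3.png')"
```

```text
{'clock': 23.15, 'q': [-0.195, 0.422, 0.065, 2.089, -0.045, 0.632, -1.682], 'tool_pos': [0.436, 0.02, 0.257], 'eef_rot': [1.0, -0.006, 0.0, 0.0], 'contact_force': [0.46, 0.705, -0.573], 'opening': 0.244, 'finger_force': 49.992}
grip 93 ((0.5201987028121948, -0.09172815829515457), (0.013520204462110996, 0.04231100156903267), 11.660088539123535)
rim 483 ((0.5202907919883728, -0.09055720269680023), (0.1725449115037918, 0.08296030014753342), 15.598533630371094)
brass 9 [254. 283.] [0.407 0.091 0.001]
brass 57 [366. 285.] [ 0.633 -0.029  0.   ]
black 366 [354. 296.] [ 0.588 -0.06   0.023]
black 158 [334. 304.] [ 0.517 -0.097  0.057]
black 364 [318. 313.] [ 0.498 -0.069  0.02 ]
black 31 [317. 335.] [ 0.463 -0.13   0.025]
```

View pics/l3.png

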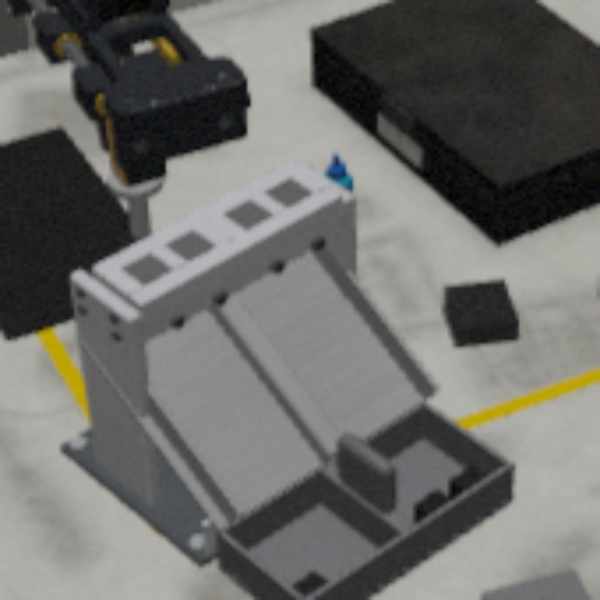

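All four bores are empty. The tray holds three inserts: two at (430,505) and (460,480), and one at (310,580). Now the rod goes back.

>>> step_arm:
  series:
    - [10,-15,0,0,0,0,1]
    - [18,-35,0,0,0,0,1]
    - [20,-40,0,0,0,0,1]
    - [20,-40,0,0,0,0,1]
    - [20,-40,0,0,0,0,1]
    - [20,-40,0,0,0,0,1]
    - [15,-28,0,0,0,0,1]
    - [5,-10,0,0,0,0,1]
    - [0,0,0,0,0,0,1]
    - [0,0,-30,0,0,0,1]
    - [0,0,-40,0,0,0,1]
    - [0,0,-30,0,0,0,1]
    - [0,0,-15,0,0,0,1]
    - [0,0,0,0,0,0,1]
    - [0,0,0,0,0,0,1]

```text
clock: 24.7
tool_pos: [0.5643, -0.2266, 0.1428]
eef_rot: [1.0, -0.005, -0.0, -0.001]
contact_force: [0.6, -0.2, -2.1]
opening: 0.245
finger_force: 50.0
```

>>> step_arm:
  series:
    - [0,-2,-15,0,0,0,1]
    - [0,0,-15,0,0,0,1]
    - [0,0,0,0,0,0,1]
    - [0,0,-8,0,0,0,1]
    - [0,0,-8,0,0,0,1]
    - [0,0,-8,0,0,0,1]
    - [0,0,-8,0,0,0,1]
    - [0,0,-8,0,0,0,1]
    - [0,0,-6,0,0,0,1]
    - [0,0,-4,0,0,0,1]
    - [0,0,0,0,0,0,1]

```text
clock: 25.8
tool_pos: [0.5644, -0.2304, 0.0623]
eef_rot: [1.0, -0.006, -0.0, -0.0]
contact_force: [0.3, -0.2, -1.1]
opening: 0.243
finger_force: 50.0
```

>>> step_arm:
  series:
    - [0,0,0,0,0,0,0.5]
    - [0,0,0,0,0,0,0]
    - [0,0,0,0,0,0,0]
    - [0,0,0,0,0,0,0]
    - [0,0,0,0,0,0,0]
    - [0,0,30,0,0,0,0]
    - [0,0,50,0,0,0,0]
    - [0,0,50,0,0,0,0]
    - [0,0,40,0,0,0,0]
    - [0,0,0,0,0,0,0]
    - [0,0,0,0,0,0,0]

```text
clock: 26.9
tool_pos: [0.5646, -0.2305, 0.2335]
eef_rot: [1.0, -0.006, 0.001, 0.0]
contact_force: [-0.3, -0.1, -0.3]
opening: 0.998
finger_force: 0.0
```

Run:
```python
from h import *
look('l4.png')
p,d,K,T=load('scene');W=cloud(d,K,T);z=W[...,2]
m=(p.max(-1)<70)&(abs(z)<.012)&(W[...,1]>.08)&(W[...,0]<.62)&(W[...,0]>.3)
m=cv2.morphologyEx(m.astype(np.uint8),cv2.MORPH_CLOSE,np.ones((3,3)));m=cv2.morphologyEx(m,cv2.MORPH_OPEN,np.ones((3,3)))
l,lab,s,c=cv2.connectedComponentsWithStats(m);k=1+np.argmax(s[1:,4]);print('mat',s[k])
R=cv2.minAreaRect(W[lab==k][:,:2].astype(np.float32));print(R,cv2.boxPoints(R).round(3).tolist())
R=cv2.minAreaRect(np.argwhere(lab==k)[:,::-1].astype(np.float32))
cs,_=cv2.findContours((lab==k).astype(np.uint8),cv2.RETR_EXTERNAL,cv2.CHAIN_APPROX_NONE);a=cv2.approxPolyDP(cs[0],4,True)[:,0];
for u,v in a: print((u,v),ray(u,v,.003,K,T)[:2].round(3))
# rod check
m=(abs(W[...,0]-.564)<.04)&(abs(W[...,1]+.23)<.04)
for lo,hi in((.094,.11),(.047,.056)):
    q=W[m&(z>lo)&(z<hi)];print(lo,len(q),np.median(q,0).round(3),q[:,2].max().round(3))
```

```text
{'clock': 26.9, 'q': [0.285, 0.671, 0.047, 1.629, -0.039, 0.841, -1.234], 'tool_pos': [0.565, -0.23, 0.233], 'eef_rot': [1.0, -0.006, 0.001, 0.0], 'contact_force': [-0.308, -0.091, -0.291], 'opening': 0.998, 'finger_force': 0.0}
grip 97 ((0.512986958026886, -0.10780465602874756), (0.012425866909325123, 0.04280095919966698), 16.629871368408203)
rim 480 ((0.5140998959541321, -0.10641033202409744), (0.17248888313770294, 0.08325804024934769), 15.632340431213379)
brass 77 [364. 286.] [ 0.628 -0.03   0.001]
black 367 [355. 302.] [ 0.581 -0.076  0.023]
black 160 [335. 310.] [ 0.511 -0.114  0.057]
black 363 [319. 320.] [ 0.493 -0.085  0.02 ]
black 33 [318. 341.] [ 0.457 -0.146  0.024]
mat [ 203  199   67   62 2323]
((0.4526297450065613, 0.22621381282806396), (0.12227559089660645, 0.35860204696655273), 3.5091612339019775) [[0.38100001215934753, 0.4009999930858612], [0.40299999713897705, 0.04399999976158142], [0.5249999761581421, 0.050999999046325684], [0.503000020980835, 0.4090000092983246]]
(np.int32(247), np.int32(199)) [0.507 0.398]
(np.int32(203), np.int32(212)) [0.384 0.398]
(np.int32(231), np.int32(260)) [0.387 0.188]
(np.int32(249), np.int32(255)) [0.432 0.185]
(np.int32(249), np.int32(241)) [0.45  0.233]
(np.int32(269), np.int32(231)) [0.508 0.246]
0.094 126 [ 0.561 -0.232  0.101] 0.106
0.047 203 [ 0.553 -0.239  0.049] 0.056
```

The tray has been knocked to about (0.513, −0.107) but still holds its inserts, and the rod stands seated. Next is a closer look at the tray.

>>> step_arm:
  series:
    - [-4,10,5,0,0,-0.13,0]
    - [-4,10,5,0,0,-0.13,0]
    - [-4,10,5,0,0,-0.13,0]
    - [-4,10,5,0,0,-0.13,0]
    - [-4,10,0,0,0,-0.13,0]
    - [-4,10,0,0,0,-0.13,0]
    - [-4,10,0,0,0,-0.13,0]
    - [-4,10,0,0,0,-0.13,0]
    - [-4,10,0,0,0,-0.13,0]
    - [-4,10,0,0,0,-0.12,0]
    - [0,0,0,0,0,0,0]
    - [0,0,0,0,0,0,0]

```text
clock: 28.15
tool_pos: [0.5239, -0.1304, 0.2515]
eef_rot: [0.797, -0.604, -0.001, 0.001]
contact_force: [-0.0, -0.4, 0.1]
opening: 1.001
finger_force: 0.0
```

Run:
```python
from h import *
st()
p,d,K,T=snap('wrist','w8.png');W=cloud(d,K,T);z=W[...,2]
def rect(m,name):
    l,lab,s,c=cv2.connectedComponentsWithStats(m.astype(np.uint8))
    k=1+np.argmax(s[1:,4]);q=W[lab==k]
    R=cv2.minAreaRect(q[:,:2].astype(np.float32));print(name,s[k],np.round(np.median(q[:,2]),3),R)
roi=(abs(W[...,1]+.1)<.1)&(abs(W[...,0]-.51)<.12)
rect(roi&(z>.03)&(z<.04),'tray');rect(roi&(z>.07)&(z<.085),'grip')
m=(abs(W[...,1]+.23)<.05)&(abs(W[...,0]-.56)<.05)
rect(m&(z>.094)&(z<.108),'handle')
p,d,K,T=load('side');W=cloud(d,K,T);print('red handle',W[405:425:5,332].round(3))
```

```text
{'clock': 28.15, 'q': [-0.113, 0.599, 0.45, 1.826, -0.348, 0.798, -2.353], 'tool_pos': [0.524, -0.13, 0.252], 'eef_rot': [0.797, -0.604, -0.001, 0.001], 'contact_force': [-0.021, -0.434, 0.073], 'opening': 1.001, 'finger_force': 0.0}
tray [ 231  193  177   79 2611] 0.035 ((0.5160398483276367, -0.10652749985456467), (0.17020203173160553, 0.08039160817861557), 15.751626968383789)
grip [ 245  297  150   70 3427] 0.076 ((0.4932015538215637, -0.023120645433664322), (0.14198997616767883, 0.06318441778421402), 18.235246658325195)
handle [285  63  34  38 961] 0.101 ((0.5642922520637512, -0.22994770109653473), (0.02211868017911911, 0.02208106219768524), 89.43582153320312)
red handle [[0.439 0.551 0.409]
 [0.439 0.552 0.4  ]
 [0.439 0.552 0.392]
 [0.439 0.553 0.383]]
```

View pics/w8.png

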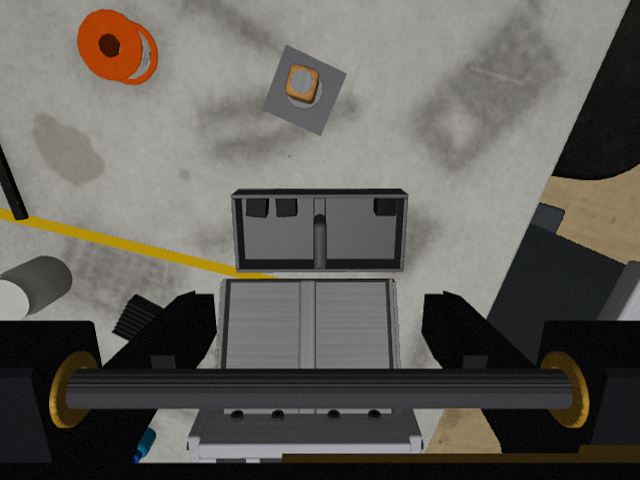

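The tray lies at about (320,230) with three inserts along its front wall at (257,207), (286,207) and (385,206), clear of the grip.

>>> step_arm:
  series:
    - [-4,12,-20,0,0,0,0]
    - [-4,12,-35,0,0,0,0]
    - [0,0,-40,0,0,0,0]
    - [0,0,-40,0,0,0,0]
    - [0,0,-30,0,0,0,0]
    - [0,0,0,0,0,0,0]
    - [0,0,0,0,0,0,0]

```text
clock: 28.9
tool_pos: [0.5165, -0.1073, 0.0878]
eef_rot: [0.796, -0.606, -0.0, 0.0]
contact_force: [0.1, -0.1, 0.5]
opening: 1.0
finger_force: 0.0
```

>>> step_arm:
  series:
    - [0,1,-20,0,0,0,0]
    - [0,0,-25,0,0,0,0.2]
    - [0,0,-12,0,0,0,0.5]
    - [0,0,0,0,0,0,0.8]
    - [0,0,0,0,0,0,1]
    - [0,0,0,0,0,0,1]
    - [0,0,0,0,0,0,1]
    - [0,0,0,0,0,0,1]
    - [0,0,0,0,0,0,1]
    - [0,0,0,0,0,0,1]
    - [0,0,0,0,0,0,1]
    - [0,0,0,0,0,0,1]
    - [0,0,0,0,0,0,1]
    - [0,0,0,0,0,0,1]
  force: 60

```text
clock: 30.3
tool_pos: [0.5162, -0.1054, 0.0307]
eef_rot: [0.796, -0.606, -0.0, 0.0]
contact_force: [-1.8, -0.5, 2.7]
opening: 0.131
finger_force: 60.0
```

>>> step_arm:
  series:
    - [1,-4,1,0,0,0,1]
    - [1,-6,2,0,0,0,1]
    - [2,-6,3,0,0,0,1]
    - [1,-4,5,0,0,0,1]
    - [0,0,8,0,0,0,1]
    - [0,0,12,0,0,0,1]
    - [0,0,15,0,0,0,1]
    - [0,0,12,0,0,0,1]
    - [0,0,6,0,0,0,1]
    - [0,0,2,0,0,0,1]
    - [0,0,0,0,0,0,1]
    - [0,0,0,0,0,0,1]

```text
clock: 31.5
tool_pos: [0.5211, -0.1252, 0.0963]
eef_rot: [0.796, -0.606, -0.0, 0.0]
contact_force: [-1.3, 0.5, -4.1]
opening: 0.132
finger_force: 60.0
```

```bash
python3 -c "
from h import *
st();prof()"
```

```text
{'clock': 31.5, 'q': [-0.008, 0.819, 0.269, 1.962, -0.491, 0.424, -2.241], 'tool_pos': [0.521, -0.125, 0.096], 'eef_rot': [0.796, -0.606, -0.0, 0.0], 'contact_force': [-1.335, 0.516, -4.133], 'opening': 0.132, 'finger_force': 59.997}
-0.055 73 [-0.003  0.     0.003]
-0.045 166 [-0.003  0.002  0.098]
-0.035 358 [-0.002  0.078  0.102]
-0.025 156 [-0.002  0.001  0.091]
-0.015 146 [-0.003  0.001  0.09 ]
-0.005 149 [-0.003  0.001  0.071]
0.005 146 [-0.002  0.069  0.072]
0.015 115 [-0.001  0.069  0.073]
0.025 105 [-0.     0.069  0.072]
0.035 167 [-0.001  0.075  0.1  ]
0.045 28 [-0.003 -0.     0.066]
0.055 23 [-0.002 -0.     0.003]
```

Level and secure. I'll lift higher and carry it over the fixture smoothly.

>>> step_arm:
  series:
    - [0,0,4,0,0,0,1]
    - [0,0,8,0,0,0,1]
    - [0,0,12,0,0,0,1]
    - [0,0,16,0,0,0,1]
    - [0,0,18,0,0,0,1]
    - [0,0,18,0,0,0,1]
    - [0,0,18,0,0,0,1]
    - [0,0,18,0,0,0,1]
    - [0,0,16,0,0,0,1]
    - [0,0,12,0,0,0,1]
    - [0,0,9,0,0,0,1]
    - [0,0,6,0,0,0,1]
    - [0,0,0,0,0,0,1]

```text
clock: 32.85
tool_pos: [0.5217, -0.1255, 0.2523]
eef_rot: [0.796, -0.606, 0.0, -0.0]
contact_force: [0.2, -0.5, -4.4]
opening: 0.137
finger_force: 60.0
```

>>> step_arm:
  series:
    - [0,2,0,0,0,0.01,1]
    - [-1,4,0,0,0,0.02,1]
    - [-1,6,0,0,0,0.03,1]
    - [-1,8,0,0,0,0.04,1]
    - [-2,10,0,0,0,0.05,1]
    - [-2,12,0,0,0,0.05,1]
    - [-2,13,0,0,0,0.05,1]
    - [-2,13,0,0,0,0.05,1]
    - [-2,13,0,0,0,0.05,1]
    - [-2,13,0,0,0,0.05,1]
    - [-2,13,0,0,0,0.05,1]
    - [-2,13,0,0,0,0.05,1]
    - [-2,13,0,0,0,0.05,1]
    - [-2,13,0,0,0,0.05,1]
    - [-2,13,0,0,0,0.05,1]
    - [-2,13,0,0,0,0.05,1]
    - [-2,13,0,0,0,0.05,1]
    - [-3,13,0,0,0,0.05,1]
    - [-3,13,0,0,0,0.05,1]
    - [-3,13,0,0,0,0.05,1]

```text
clock: 34.85
tool_pos: [0.4831, 0.0996, 0.2517]
eef_rot: [0.98, -0.197, -0.0, 0.0]
contact_force: [0.2, -0.6, -5.0]
opening: 0.131
finger_force: 60.0
```

>>> step_arm:
  series:
    - [-3,13,0,0,0,0.04,1]
    - [-3,13,0,0,0,0.04,1]
    - [-3,13,0,0,0,0.04,1]
    - [-3,13,0,0,0,0.04,1]
    - [-3,13,0,0,0,0.04,1]
    - [-3,13,0,0,0,0.04,1]
    - [-3,13,0,0,0,0.04,1]
    - [-3,13,0,0,0,0.04,1]
    - [-3,13,0,0,0,0.03,1]
    - [-2,13,0,0,0,0.02,1]
    - [-2,12,0,0,0,0.02,1]
    - [-1,11,0,0,0,0.01,1]
    - [-1,10,0,0,0,0,1]
    - [0,9,0,0,0,0,1]
    - [0,8,0,0,0,0,1]
    - [0,6,0,0,0,0,1]
    - [0,4,0,0,0,0,1]
    - [0,3,0,0,0,0,1]
    - [0,1,0,0,0,0,1]
    - [0,0,0,0,0,0,1]

```text
clock: 36.85
tool_pos: [0.4504, 0.2924, 0.2517]
eef_rot: [1.0, -0.001, -0.0, 0.0]
contact_force: [-0.6, 0.6, -4.3]
opening: 0.132
finger_force: 60.0
```

Run:
```python
from h import *
st();t=np.array(r.get_state()['tool_pos'])
for n in('wrist','side'):
    p,d,K,T=snap(n);W=cloud(d,K,T);z=W[...,2]
    m=(p.max(-1)<70)&(abs(z-.001)<.012)&(abs(W[...,0]-.447)<.1)&(abs(W[...,1]-.293)<.15)
    m=cv2.morphologyEx(m.astype(np.uint8),cv2.MORPH_OPEN,np.ones((3,3)))
    q=W[m>0][:,:2]
    if len(q)>50: print(n,'mat',len(q),np.percentile(q,[.5,2,50,98,99.5],axis=0).round(3).tolist(),cv2.minAreaRect(q.astype(np.float32)))
p,d,K,T=snap('scene');W=cloud(d,K,T)
f=W[...,:2]-t[:2];z=W[...,2]
k=(abs(f[...,0])<.05)&(abs(f[...,1])<.1)&(z>.2)&(z<.27)
for x in np.arange(-.045,.05,.01):
    s=z[k&(abs(f[...,0]-x)<.005)&(abs(abs(f[...,1])-.05)<.03)]
    if len(s)>2: print(round(x,3),len(s),np.percentile(s,[5,50,95]).round(3))
m=(p.max(-1)<70)&(abs(z-.001)<.012)&(abs(W[...,0]-.447)<.1)&(abs(W[...,1]-.293)<.15)
q=W[m][:,:2];print(len(q),np.percentile(q,[.5,2,50,98,99.5],axis=0).round(3).tolist())
cv2.imwrite('pics/c9.png',np.hstack([cv2.resize(p[100:300,150:400],(400,320)),cv2.resize(snap('wrist')[0],(400,320))]))
```

```text
{'clock': 36.85, 'q': [-0.735, 0.557, 0.118, 1.826, -0.09, 0.764, -2.142], 'tool_pos': [0.45, 0.292, 0.252], 'eef_rot': [1.0, -0.001, -0.0, 0.0], 'contact_force': [-0.583, 0.586, -4.265], 'opening': 0.132, 'finger_force': 59.997}
wrist mat 13545 [[0.45, 0.188], [0.451, 0.191], [0.483, 0.293], [0.513, 0.4], [0.515, 0.404]] ((0.48153364658355713, 0.2957572340965271), (0.06705093383789062, 0.21897004544734955), 0.9906867146492004)
side mat 3718 [[0.389, 0.198], [0.391, 0.211], [0.424, 0.313], [0.504, 0.401], [0.508, 0.404]] ((0.4489157795906067, 0.2991347014904022), (0.11828957498073578, 0.21283221244812012), 2.5645639896392822)
-0.045 168 [0.223 0.242 0.258]
-0.035 63 [0.225 0.256 0.258]
-0.025 22 [0.223 0.225 0.25 ]
-0.015 50 [0.223 0.226 0.254]
-0.005 33 [0.223 0.226 0.265]
0.005 21 [0.223 0.226 0.266]
0.015 17 [0.222 0.226 0.253]
0.025 23 [0.224 0.238 0.247]
0.035 91 [0.229 0.25  0.257]
2323 [[0.384, 0.186], [0.386, 0.192], [0.437, 0.3], [0.507, 0.396], [0.51, 0.4]]
```

View pics/c9.png

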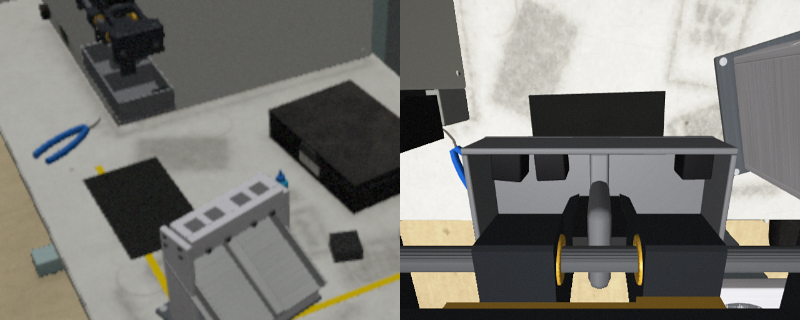

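The tray is level above the mat with the three inserts in it. The mat's centre is about (0.450, 0.296). Lowering now.

>>> step_arm:
  series:
    - [0,1,-5,0,0,0,1]
    - [0,2,-10,0,0,0,1]
    - [0,0,-15,0,0,0,1]
    - [0,0,-20,0,0,0,1]
    - [0,0,-22,0,0,0,1]
    - [0,0,-22,0,0,0,1]
    - [0,0,-22,0,0,0,1]
    - [0,0,-22,0,0,0,1]
    - [0,0,-20,0,0,0,1]
    - [0,0,-16,0,0,0,1]
    - [0,0,-12,0,0,0,1]
    - [0,0,-8,0,0,0,1]
    - [0,0,-6,0,0,0,1]
    - [0,0,-5,0,0,0,1]
    - [0,0,-4,0,0,0,1]
    - [0,0,-4,0,0,0,1]
    - [0,0,-2,0,0,0,1]
    - [0,0,0,0,0,0,1]

```text
clock: 38.85
tool_pos: [0.4504, 0.2955, 0.0366]
eef_rot: [1.0, -0.001, -0.0, 0.0]
contact_force: [-0.4, 0.5, -3.7]
opening: 0.134
finger_force: 60.0
```

>>> step_arm:
  series:
    - [0,0,-2,0,0,0,1]
    - [0,0,-1,0,0,0,1]
    - [0,0,0,0,0,0,1]
    - [0,0,0,0,0,0,0.8]
    - [0,0,0,0,0,0,0.5]
    - [0,0,0,0,0,0,0.3]
    - [0,0,0,0,0,0,0.3]
    - [0,0,0,0,0,0,0.3]
    - [0,0,10,0,0,0,0.3]
    - [0,0,30,0,0,0,0.3]
    - [0,0,40,0,0,0,0.3]
    - [0,0,50,0,0,0,0.3]
    - [0,-20,40,0,0,0,0.3]
    - [0,-40,0,0,0,0,0.3]
    - [0,-30,0,0,0,0,0.3]
    - [0,0,0,0,0,0,0.3]

```text
clock: 40.45
tool_pos: [0.4503, 0.2002, 0.2049]
eef_rot: [1.0, -0.004, 0.0, 0.001]
contact_force: [0.6, 0.1, 0.3]
opening: 0.703
finger_force: 0.0
```

Run:
```python
from h import *
st()
for n in('wrist','scene','side'):
    p,d,K,T=snap(n);W=cloud(d,K,T);z=W[...,2]
    roi=(abs(W[...,0]-.45)<.1)&(abs(W[...,1]-.29)<.14)
    for nm,lo,hi in(('rim',.035,.043),('grip',.074,.088),('floor',.0,.012)):
        m=(roi&(z>lo)&(z<hi)).astype(np.uint8);l,lab,s,c=cv2.connectedComponentsWithStats(m)
        if l>1:
            k=1+np.argmax(s[1:,4]);q=W[lab==k];print(n,nm,len(q),np.median(q[:,2]).round(4),[np.round(a,3) for a in cv2.minAreaRect(q[:,:2].astype(np.float32))])
    h=(roi&(z>.015)&(z<.033)&(p.max(-1)<60)).astype(np.uint8)
    l,lab,s,c=cv2.connectedComponentsWithStats(h)
    for i in range(1,l):
        if s[i,4]>25: print(n,'dark',s[i,4],np.median(W[lab==i],0).round(3))
p,d,K,T=load('scene');W=cloud(d,K,T)
m=(abs(W[...,0]-.564)<.04)&(abs(W[...,1]+.23)<.04)&(W[...,2]>.094)
print('rod',W[m].mean(0).round(3),W[m][:,2].max())
```

```text
{'clock': 40.45, 'q': [-0.57, 0.574, 0.089, 2.002, -0.084, 0.571, -2.004], 'tool_pos': [0.45, 0.2, 0.205], 'eef_rot': [1.0, -0.004, 0.0, 0.001], 'contact_force': [0.61, 0.122, 0.283], 'opening': 0.703, 'finger_force': 0.0}
wrist rim 3570 0.0378 [array([0.452, 0.297]), array([0.17 , 0.081]), np.float64(89.927)]
wrist grip 897 0.079 [array([0.452, 0.296]), array([0.013, 0.044]), np.float64(89.672)]
wrist floor 12911 0.0021 [array([0.45 , 0.294]), array([0.136, 0.228]), np.float64(2.188)]
wrist dark 459 [0.492 0.293 0.024]
wrist dark 504 [0.477 0.229 0.027]
wrist dark 1263 [0.436 0.377 0.024]
wrist dark 650 [0.476 0.357 0.026]
wrist dark 600 [0.477 0.328 0.026]
wrist dark 955 [0.416 0.284 0.025]
wrist dark 37 [0.453 0.211 0.024]
scene rim 362 0.0381 [array([0.449, 0.295]), array([0.082, 0.176]), np.float64(0.09)]
scene grip 71 0.0786 [array([0.45 , 0.296]), array([0.018, 0.044]), np.float64(88.813)]
scene floor 1320 0.0023 [array([0.397, 0.29 ]), array([0.28 , 0.093]), np.float64(89.967)]
scene dark 119 [0.446 0.378 0.026]
scene dark 212 [0.42  0.215 0.025]
scene dark 194 [0.464 0.29  0.025]
side rim 461 0.0378 [array([0.453, 0.299]), array([0.08 , 0.173]), np.float64(0.24)]
side grip 109 0.0784 [array([0.446, 0.3  ]), array([0.028, 0.014]), np.float64(9.135)]
side floor 2183 0.0021 [array([0.429, 0.304]), array([0.129, 0.246]), np.float64(5.864)]
rod [ 0.561 -0.232  0.101] 0.10650761562668198
```

The tray is flat within 3 mm of the mat's centre, with all three inserts in it. The rod is seated and the arm is clear.

```bash
python3 -c "
from plant import r
print(r.finish_job())"
```

```text
the job is handed in; nothing more can be done
None
```

I handed the job in at about 40 s: all three seated inserts (bore 2 was empty) are in the tray, the tray is on the middle of the mat, and the rod is back in its holder. The tray tipped in the grip on the first carry, before any insert was pushed, and I levelled it. No verdict came back.

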